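# Build a table sauce warmer

### The job

Build the table sauce warmer on the round wooden board, from the bottom up: stand the burner cup in the middle of the steel dish, set the four-legged stand centrally over it, seat the sauce pot in the stand's top ring, then close the pot with the lid that fits. Set every piece down gently and let go of it before taking the next; leave the larger lid and the other things on the counter where they are.

Things in the scene. Friction and masses are not known exactly. Their poses are not given: they have to be found in the camera images.
- board_top (a point): Target, fixed: round wooden serving board, 170 mm diameter, with a flat steel dish, 124 mm diameter, in its middle. The point is the centre of the steel surface, 16 mm above the counter; z up. Board, burner, stand, pot and two lids swap places from start to start.
- burner_center (a point): Burner cup: small round tin, 40 mm diameter, 22 mm high, white fuel on top with a short black wick (5 mm), loose, standing upright on the counter, about 40 g. The point is its centre, 11 mm above its underside; z up.
- stand_center (a point): Black steel stand, 60 mm high, 220 g, upright. Foot ring 100 mm outer, 84 mm inner diameter, 6 mm high; four sloping 6 mm legs at 45 degrees between its x and y axes; seat ring 66 mm outer, 54 mm inner diameter, from 48 to 60 mm height: grasp its outside from above along x or y, between the legs. It clears the burner by 15 mm all round. Point: on its axis, 30 mm above its underside; z up.
- pot_center (a point): Open steel sauce pot, empty, 52 mm high, 220 g, upright. Body 62 mm outer, 54 mm inner diameter; below it a foot 6 mm high, 41 widening to 47 mm diameter, goes into the stand's seat ring until the body's flat bottom rests on the ring. Two ears along its x axis reach 44 mm from the axis, 43 mm up; grasp it across its y axis. Point: on its axis, 26 mm above its underside; z up.
- lid_knob (a point): The lid that fits the pot, the smaller of two: steel disc 64 mm diameter, its top 9 mm up, 80 g, lying knob up. Below the disc a plug 5 mm high, 44 widening to 48 mm diameter, goes into the pot's mouth until the disc rests on the rim. Black knob 18 mm diameter, from 13 to 37 mm above the plug's underside. Point: middle of the knob, 25 mm above the plug's underside; z up.
- big_lid_knob (a point): The larger lid, of another pot, to be left alone: the same build, disc 92 mm diameter, knob 18 mm diameter up to 37 mm. The point is the middle of its knob, 25 mm above its underside.
- squeeze_center (a point): Bystander: red squeeze bottle, 56 mm diameter, 170 mm high, at the left of the work. The point is its centre.
- shaker_center (a point): Bystander: aluminium spice shaker, 69 mm diameter, 94 mm high, at the far side of the counter. The point is its centre.
- bowl_center (a point): Bystander: steel bowl, 120 mm diameter, 50 mm high, at the far side of the counter. The point is its centre.

How it is judged:
On the way, in this order (a step that is already met when the one before it is completed fails the run):
1. the burner cup stands in the middle of the board's steel dish, let go (horizontal distance between burner_center and board_top below 0.012 m and z of burner_center in the frame of board_top between 0.008 and 0.014 m and angle between burner_center's own z axis and vertical below 0.06 rad and contact force between the fingers and burner below 0.05 N and linear speed of burner below 0.03 m/s), for 0.2 s.
2. the stand is over the burner, centred on the dish, let go (horizontal distance between stand_center and board_top below 0.012 m and z of stand_center in the frame of board_top between 0.027 and 0.033 m and angle between stand_center's own z axis and vertical below 0.06 rad and contact force between the fingers and stand below 0.05 N and linear speed of stand below 0.03 m/s), for 0.2 s.
3. the pot is seated in the stand's top ring, let go (horizontal distance between pot_center and stand_center below 0.008 m and z of pot_center in the frame of board_top between 0.077 and 0.083 m and angle between pot_center's own z axis and vertical below 0.06 rad and contact force between the fingers and pot below 0.05 N and linear speed of pot below 0.03 m/s), for 0.2 s.
4. the fitting lid is closed on the pot, let go (horizontal distance between lid_knob and pot_center below 0.008 m and z of lid_knob in the frame of board_top between 0.123 and 0.129 m and angle between lid_knob's own z axis and vertical below 0.06 rad and contact force between the fingers and lid below 0.05 N and linear speed of lid below 0.03 m/s), for 0.2 s.
At the end, for the whole second after the job is handed in: Burner and stand each upright on the dish, within 12 mm of its centre; pot seated level in the stand's ring (within 8 mm of its axis and 3 mm of its seated height); lid seated level on the pot (within 8 mm and 3 mm); everything released and at rest (horizontal distance between each of burner_center, stand_center and board_top below 0.012 m and z of burner_center in the frame of board_top between 0.008 and 0.014 m and angle between each of burner_center, stand_center, pot_center, lid_knob's own z axis and vertical below 0.06 rad and z of stand_center in the frame of board_top between 0.027 and 0.033 m and horizontal distance between pot_center and stand_center below 0.008 m and z of pot_center in the frame of board_top between 0.077 and 0.083 m and horizontal distance between lid_knob and pot_center below 0.008 m and z of lid_knob in the frame of board_top between 0.123 and 0.129 m and linear speed of each of burner, stand, pot, lid below 0.03 m/s); the robot touches nothing.
It fails at once if the larger lid is moved more than 30 mm (distance of big_lid_knob from where it was at the start of the episode above 0.03 m).
It fails at once if the bottle, shaker or bowl is moved more than 30 mm (distance of any of squeeze_center, shaker_center, bowl_center from where it was at the start of the episode above 0.03 m).
It fails at once if a piece of the warmer is dropped (falls free faster than 0.7 m/s, a drop of about 25 mm) ((linear speed of burner above 0.7 m/s and contact force between the fingers and burner below 0.01 N) or (linear speed of stand above 0.7 m/s and contact force between the fingers and stand below 0.01 N) or (linear speed of pot above 0.7 m/s and contact force between the fingers and pot below 0.01 N) or (linear speed of lid above 0.7 m/s and contact force between the fingers and lid below 0.01 N)).
It also fails if it takes over 141 s, if anything falls off the work surface, if the arm or the gripper's body presses on something with over 40 N, if the wrist force passes 120 N, or if a joint passes its speed limit or range.

### The arm

A 6-joint arm with a two-finger parallel gripper is mounted at the origin on the work surface. World frame = base frame: x ahead of the robot, y to its left, z up, the work surface at z = 0. Lengths are in m, angles in rad, forces in N, time in s.
With the tool pointing down it reaches from about 0.4 to 0.825 m from the base axis. Payload 7 kg.
Tool frame: the origin (TCP) lies at the very end of the fingers, on their centre line; the grasp point (between the pads) lies 19 mm behind it; z points along the fingers, y is the direction in which the jaws open and shut (so a half turn about z gives the same grasp; the last joint's range is limited). The gripper opens to 88 mm and grips with 3 to 60 N. Pads are 19 mm wide; open, the fingers measure 130 mm over their backs; the gripper's body (78 mm by 193 mm) begins 47 mm behind the grasp point.
Start: joints at [1.607, 0.359, 0.012, 0, -1.224, -0.288], TCP at [0.168, 0.654, 0.227] pointing down, gripper open.
Joint ranges: [-3.07, 3.07], [-1.43, 2.12], [-1.02, 1.25], [-3.03, 1.67], [-3.05, -0], [-3.03, 3.03]. Speed limits (rad/s): [2.39, 2.39, 3.01, 3.14, 3.14, 3.14].

### API

Orientations are given as [roll, pitch, yaw] about the fixed x, y, z axes, in that order (R = Rz(yaw) Ry(pitch) Rx(roll)).
In Python, from station import arm gives the robot as it stands.
- The arm moves only by the shell command python3 -m inch 'ROWS' [FORCE]. ROWS is text: rows parted by semicolons, each of 7 numbers parted by spaces: the closure, from 0 (fully open) to 1 (shut), then the shift along the tool's x, y, z each as a share of 300 mm, from -1 to 1, then the turn, a rotation vector about the tool's x, y, z each as a share of 60 degrees, from -1 to 1. In form: grip tx ty tz rx ry rz; .... A call has 1 to 12 rows; each row is the pose to reach, as a shift and turn from the pose commanded when the call began, along the tool's axes at that moment; what a row does not reach only later rows make up. A row lasts 1/10 s, in which the tool goes at most 50 mm and 8.59 degrees, less where a joint would pass 70% of its speed; a pose out of reach is approached as far as the arm can. A call with a number of a shift or a turn outside -1 to 1 is refused whole. A call with a gripper value outside its range is refused whole. The fingers move at their own pace and stop on an object; FORCE is the grip in N (left out, the last holds). Time passes only in rows, so rows that repeat a pose let the fingers close. It gives the time, the measured TCP pose, the force and the opening at its end, in the units of the state.
- arm.get_state(): the state, without advancing time (a new reading comes with each control period).
- arm.grab_frame(name): name is "side" or "top" or "wrist"; returns a dict with "img" (400x640x3 uint8, red, green, blue), "range_z" (400x640 float32, m along the optical axis (not along the pixel's ray), 0 where there is no reading), "fx", "fy", "cx", "cy" (pixels), "extrinsics" (4x4, takes a point from world to camera coordinates); the wrist camera has in their place "tool_from_camera" (4x4, takes a point from camera to tool coordinates, whose origin is the TCP and whose axes are the flange's). Camera axes: x right, y up, looking along -z (the intrinsics and any distortion apply to the point x, -y, -z); pixel columns grow to the right and rows downward; lengths in m; the calibration is good to about 2 mm. The wrist camera is an equidistant fisheye: a pixel r from the principal point sees the ray r / f radians off the axis. A picture is of the moment at which its call begins: read the wrist's pose just before it.
- arm.job_done(): hands the job in, once; it reports no verdict.
The state is a dict: "t": time; "q": joint angles; "qd": joint speeds; "joint_efforts": joint torques, N m; "eef_pos": TCP position; "ee_rot": TCP orientation; "force": force on the tool from outside, world axes, zero at the start; "moment": the same for the moment, N m; "width": finger opening in m.
Only numpy, scipy, OpenCV 4.12 (cv2) and the standard library are available. Lean on these libraries where they do the work, as an engineer would, in place of code of your own. Each camera call takes 0.05 s, during which the arm holds its last target.

## Working session

There is one attempt and no reset: what is moved stays moved. The work goes in short steps, Python scripts to look and compute and a shell command to move; the robot and the scene stay as the last step left them, time stands still between calls to the robot, and variables do not carry over. Pictures are saved under pics/ and viewed, and the job is handed in when it is done.

```bash
ls; mkdir -p pics
python3 - <<'E'
from station import arm
import cv2,numpy as np
s=arm.get_state()
for k,v in s.items(): print(k,np.round(v,4))
for n in ["side","top","wrist"]:
    f=arm.grab_frame(n)
    cv2.imwrite(f"pics/{n}0.png",f["img"][:,:,::-1])
    print(n,[ (k,np.round(v,4).tolist()) for k,v in f.items() if k not in("img","range_z")])
    np.savez(f"{n}0.npz",**f)
E
```

```text
pics
t 0.0
q [ 1.6071e+00  3.5940e-01  1.1100e-02 -4.0000e-04 -1.2241e+00 -2.8810e-01]
qd [ 0.0011 -0.0007 -0.0009 -0.0008  0.0001  0.0004]
joint_efforts [ 9.00000e-04 -5.82716e+01  2.93053e+01  6.99680e+00  7.00000e-03
 -2.00000e-04]
eef_pos [0.1681 0.6533 0.2256]
ee_rot [ 3.140e+00 -1.000e-04 -2.519e-01]
force [ 0.3593 -0.0691  0.1319]
moment [ 0.0667  0.0318 -0.0038]
width 0.0873
side [('fx', 366.6379), ('fy', 366.6379), ('cx', 320.3514), ('cy', 194.9402), ('extrinsics', [[0.8919, -0.4518, 0.0186, -0.463], [0.2299, 0.4886, 0.8417, -0.2535], [-0.3894, -0.7464, 0.5396, -0.7521], [0.0, 0.0, 0.0, 1.0]])]
top [('fx', 491.9116), ('fy', 491.9116), ('cx', 316.6489), ('cy', 199.1632), ('extrinsics', [[0.0082, -0.9999, -0.0061, 0.1116], [0.9981, 0.0078, 0.0611, -0.5754], [-0.0611, -0.0066, 0.9981, -1.5739], [0.0, 0.0, 0.0, 1.0]])]
wrist [('fx', 309.7069), ('fy', 309.7069), ('cx', 327.2083), ('cy', 199.4968), ('tool_from_camera', [[0.0001, 0.9698, 0.2438, 0.0649], [1.0, -0.0002, 0.0003, -0.0], [0.0003, 0.2438, -0.9698, -0.1583], [0.0, 0.0, 0.0, 1.0]])]
```

View pics/top0.png

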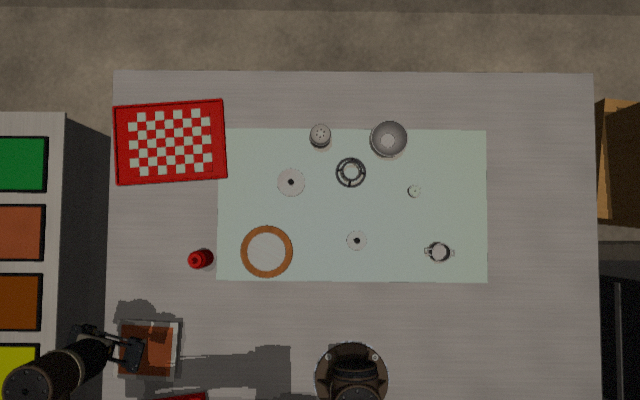

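View pics/side0.png

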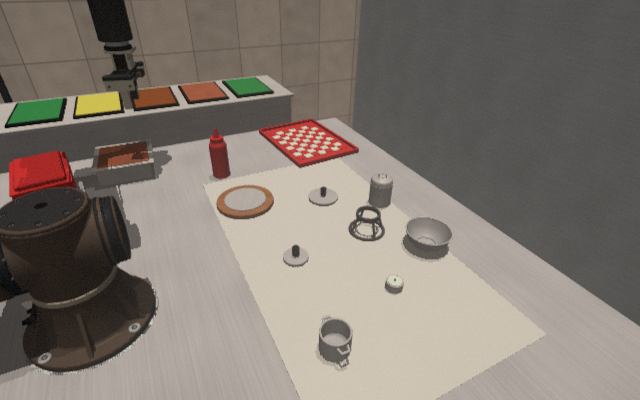

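View pics/wrist0.png

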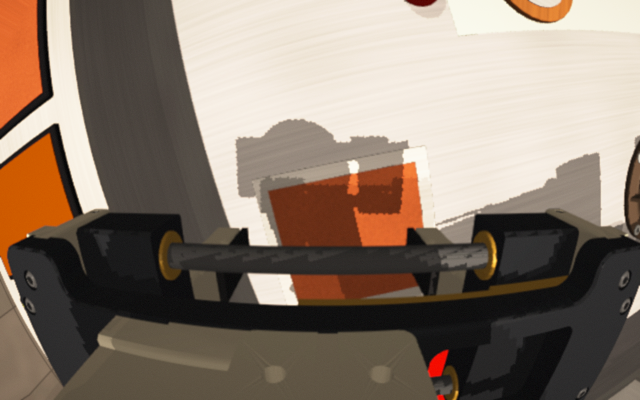

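Top view shows the board at about (266,251), big lid (291,182), stand (351,172), burner (414,191), small lid (357,240), pot (439,252) with its ears along the image row, and the bystanders at (320,135), (388,139), (200,259). Next I cast rays from both views.

```bash
cat > h.py <<'E'
import numpy as np,cv2
from scipy.spatial.transform import Rotation as R
def ray(f,u,v):
    E=np.array(f["extrinsics"]); d=np.array([(u-f["cx"])/f["fx"],-(v-f["cy"])/f["fy"],-1.])
    return -E[:3,:3].T@E[:3,3], E[:3,:3].T@d
def plane(f,u,v,z):
    o,d=ray(f,u,v); return o+d*(z-o[2])/d[2]
def cloud(f):
    o=None; v,u=np.mgrid[0:400,0:640]; E=np.array(f["extrinsics"]); z=f["range_z"]
    p=np.stack([(u-f["cx"])/f["fx"]*z,-(v-f["cy"])/f["fy"]*z,-z],-1)
    return (p-E[:3,3])@E[:3,:3]
def load(n): return dict(np.load(n))
E
python3 - <<'E'
from h import *
f=load("top0.npz"); P=cloud(f)
# heights
for n,(u,v) in dict(board=(266,251),counter=(320,300),mat=(390,215)).items(): print(n,P[v,u].round(4),(f["range_z"][v,u]).round(4))
for n,(u,v,r) in dict(board=(266,251,32),big=(291,182,18),stand=(351,172,20),burner=(414,191,12),lid=(357,240,15),pot=(439,252,18),sh=(320,135,15),bowl=(388,139,22),sq=(200,259,16)).items():
    w=P[v-r:v+r,u-r:u+r].reshape(-1,3); ok=f["range_z"][v-r:v+r,u-r:u+r].ravel()>0
    w=w[ok]; m=w[w[:,2]>0.005 if n!='board' else w[:,2]>0.008]
    print(n,len(m),"mid",((m.max(0)+m.min(0))/2).round(4),"ext",np.ptp(m,axis=0).round(4),"zmax",m[:,2].max().round(3))
im=f["img"][110:290,180:500,::-1]
cv2.imwrite("pics/topz.png",cv2.resize(im,None,fx=2.5,fy=2.5,interpolation=cv2.INTER_CUBIC))
E
```

```text
board [0.4063 0.2775 0.0209] 1.5797
counter [ 0.2487  0.1028 -0.0036] 1.5934
mat [ 0.5256 -0.1229  0.0037] 1.6015
board 2155 mid [0.4062 0.2817 0.0187] ext [0.1998 0.2047 0.0213] zmax 0.029
big 618 mid [0.6324 0.2018 0.0254] ext [0.1152 0.1143 0.0408] zmax 0.046
stand 389 mid [0.6667 0.0065 0.0361] ext [0.1296 0.128  0.0621] zmax 0.067
burner 183 mid [ 0.6059 -0.1992  0.0171] ext [0.0751 0.0748 0.0242] zmax 0.029
lid 319 mid [ 0.4453 -0.0124  0.024 ] ext [0.0936 0.0909 0.038 ] zmax 0.043
pot 451 mid [ 0.409  -0.2791  0.0325] ext [0.1125 0.1137 0.055 ] zmax 0.06
sh 466 mid [0.789  0.1086 0.0547] ext [0.095  0.0957 0.0992] zmax 0.104
bowl 1044 mid [ 0.7767 -0.1146  0.0313] ext [0.1431 0.1412 0.0526] zmax 0.058
sq 456 mid [0.3796 0.4944 0.0897] ext [0.1    0.0982 0.1694] zmax 0.174
```

View pics/topz.png

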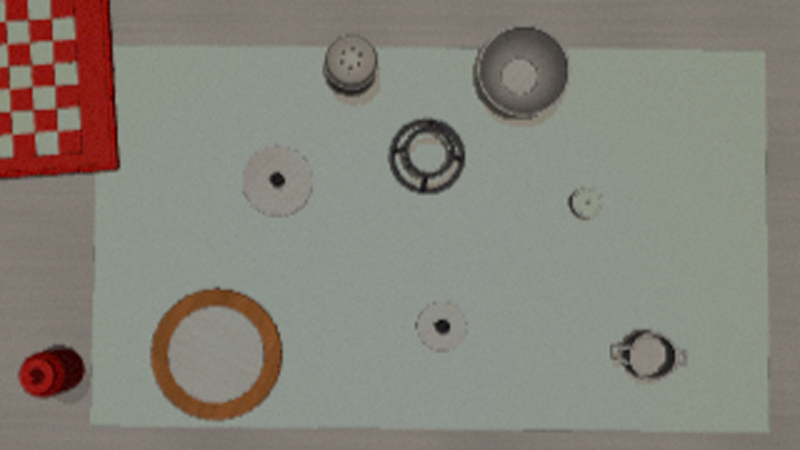

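```bash
python3 -m inch '0 .94 .9 -.25 0 0 .63; 0 .94 .9 -.25 0 0 .63; 0 .94 .9 -.25 0 0 .63; 0 .94 .9 -.25 0 0 .63; 0 .94 .9 -.25 0 0 .63; 0 .94 .9 -.25 0 0 .63; 0 .94 .9 -.25 0 0 .63; 0 .94 .9 -.25 0 0 .63; 0 .94 .9 -.25 0 0 .63; 0 .94 .9 -.25 0 0 .63; 0 .94 .9 -.25 0 0 .63; 0 .94 .9 -.25 0 0 .63' 10
cat >> h.py <<'E'
def rotT(s): return R.from_euler("xyz",s["ee_rot"]).as_matrix()
def wray(f,s,u,v):
    du=(np.asarray(u,float)-f["cx"]);dv=(np.asarray(v,float)-f["cy"])
    r=np.hypot(du,dv); th=r/f["fx"]; k=np.where(r>0,np.sin(th)/np.maximum(r,1e-9),0)
    c=np.stack([du*k,-dv*k,-np.cos(th)],-1)
    T=np.array(f["tool_from_camera"]); Rt=rotT(s)
    return Rt@T[:3,3]+np.array(s["eef_pos"]), c@T[:3,:3].T@Rt.T
def wplane(f,s,u,v,z):
    o,d=wray(f,s,u,v); return o+d*((z-o[2])/d[...,2])[...,None]
def wproj(f,s,p):
    T=np.array(f["tool_from_camera"]); c=(rotT(s).T@(np.array(p)-s["eef_pos"])-T[:3,3])@T[:3,:3]
    th=np.arctan2(np.hypot(c[0],c[1]),-c[2]); a=np.hypot(c[0],c[1])
    return f["cx"]+f["fx"]*th*c[0]/a, f["cy"]-f["fx"]*th*c[1]/a
def snap(name):
    from station import arm
    s=arm.get_state(); f=arm.grab_frame("wrist"); cv2.imwrite(f"pics/{name}.png",f["img"][:,:,::-1])
    np.savez(f"{name}.npz",**f); import pickle; pickle.dump(s,open(name+".pkl","wb"))
    print("pos",np.round(s["eef_pos"],4),"rot",np.round(s["ee_rot"],4),"q",np.round(s["q"],3),"t",s["t"],"w",s["width"]); return f,s
def wl(n):
    import pickle; return load(n+".npz"),pickle.load(open(n+".pkl","rb"))
E
python3 -c "
from h import *
snap('w1')"
```

```text
t: 1.35
eef_pos: [0.3735, 0.3227, 0.301]
ee_rot: [3.141, -0.0, -0.91]
force: [0.1, 0.2, -0.2]
width: 0.0874
pos [0.3735 0.3227 0.301 ] rot [ 3.1407e+00 -3.0000e-04 -9.1030e-01] q [ 1.112  0.013 -0.252 -0.    -1.307 -0.451] t 1.35 w 0.08744001536225719
```

View pics/w1.png

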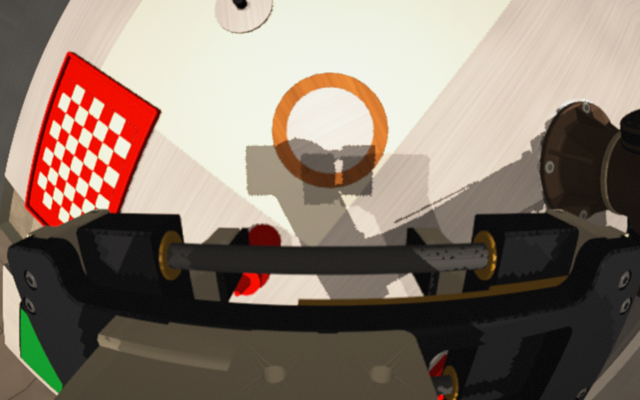

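The board ring is wholly visible, centre about (330,130). I fit circles to its edges and compare with the top and side cameras.

```bash
cat >> h.py <<'E'
from scipy.optimize import least_squares
def circ(p):
    p=np.asarray(p)[:,:2]; g=np.r_[np.median(p,0),.05]; 
    r=least_squares(lambda a:np.hypot(p[:,0]-a[0],p[:,1]-a[1])-a[2],g,loss="soft_l1",f_scale=.001)
    return r.x.round(4), np.abs(r.fun).mean().round(5)
E
python3 - <<'E'
from h import *
f,s=wl("w1"); 
def om(im): 
    h=cv2.cvtColor(im,cv2.COLOR_RGB2HSV); return cv2.inRange(h,(8,110,40),(22,255,255))
m=om(f["img"]); m[215:]=0
cs,hi=cv2.findContours(m,cv2.RETR_CCOMP,cv2.CHAIN_APPROX_NONE)
for c in cs:
    if len(c)>80:
        c=c[:,0]; print("wrist",len(c),[circ(wplane(f,s,c[:,0],c[:,1],z)) for z in (.012,.016)])
for n in("top","side"):
    f=load(n+"0.npz"); m=om(f["img"]); 
    if n=="top": m[:,:230]=0; m[:,310:]=0
    if n=="side": m[:180]=0;m[225:]=0;m[:,:200]=0
    cs,hi=cv2.findContours(m,cv2.RETR_CCOMP,cv2.CHAIN_APPROX_NONE)
    for c in cs:
        if len(c)>50: 
            c=c[:,0]; print(n,len(c),[circ([plane(f,a,b,z) for a,b in c]) for z in (.012,.016)])
E
```

```text
wrist 273 [(array([-0.0143, -0.0122,  0.1138]), np.float64(0.01334)), (array([-0.0105, -0.0096,  0.1128]), np.float64(0.01322))]
wrist 324 [(array([0.4041, 0.2769, 0.0832]), np.float64(0.00037)), (array([0.4042, 0.2768, 0.0825]), np.float64(0.00037))]
wrist 248 [(array([0.4043, 0.2765, 0.0635]), np.float64(0.00037)), (array([0.4044, 0.2765, 0.063 ]), np.float64(0.00036))]
top 145 [(array([0.4053, 0.2777, 0.082 ]), np.float64(0.00076)), (array([0.4054, 0.2773, 0.0818]), np.float64(0.00076))]
top 112 [(array([0.4053, 0.2785, 0.0645]), np.float64(0.00078)), (array([0.4055, 0.278 , 0.0644]), np.float64(0.00078))]
side 126 [(array([0.4034, 0.279 , 0.0814]), np.float64(0.00132)), (array([0.4019, 0.273 , 0.0809]), np.float64(0.00131))]
side 100 [(array([0.4055, 0.2868, 0.0676]), np.float64(0.0017)), (array([0.404 , 0.2807, 0.0672]), np.float64(0.00169))]
```

```bash
python3 -m inch '0 1 .2 0 0 0 .63; 0 1 .2 0 0 0 .63; 0 1 .2 0 0 0 .63; 0 1 .2 0 0 0 .63; 0 1 .2 0 0 0 .63; 0 1 .2 0 0 0 .63; 0 1 .2 0 0 0 .63; 0 1 .2 0 0 0 .63; 0 1 .2 0 0 0 .63; 0 1 .2 0 0 0 .63'
python3 -c "
from h import *
snap('w2')"
```

```text
t: 2.4
eef_pos: [0.51, 0.0495, 0.3015]
ee_rot: [3.142, 0.0, -1.569]
force: [0.1, 0.0, -0.2]
width: 0.0875
pos [0.51   0.0495 0.3015] rot [ 3.1415e+00  1.0000e-04 -1.5690e+00] q [ 0.48   0.046 -0.217 -0.    -1.309 -0.479] t 2.4 w 0.08754385226248115
```

View pics/w2.png

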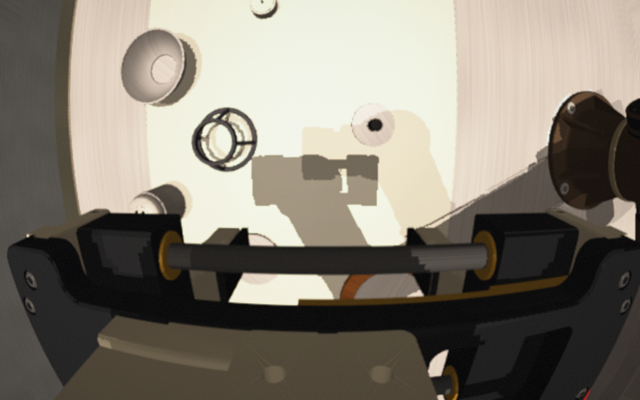

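The lid (374,124) and stand (224,139) are both in view; the burner is at the top edge (263,7). I measure the lid and stand from here.

Run:
```python
from h import *
f,s=wl("w2"); g=cv2.cvtColor(f["img"],cv2.COLOR_RGB2GRAY)
im=f["img"][90:190,170:430,::-1]; cv2.imwrite("pics/w2z.png",cv2.resize(im,None,fx=3,fy=3,interpolation=cv2.INTER_CUBIC))
m=(g<70).astype(np.uint8); 
k=np.zeros_like(m);k[105:145,350:400]=m[105:145,350:400]
cs,_=cv2.findContours(k,cv2.RETR_EXTERNAL,cv2.CHAIN_APPROX_NONE); c=max(cs,key=cv2.contourArea)[:,0]
print("knob top z.037",circ(wplane(f,s,c[:,0],c[:,1],.037)), "z.025",circ(wplane(f,s,c[:,0],c[:,1],.025)))
m=(g<110).astype(np.uint8);k=np.zeros_like(m);k[100:180,185:265]=m[100:180,185:265]
cs,h=cv2.findContours(k,cv2.RETR_CCOMP,cv2.CHAIN_APPROX_NONE)
for c in cs:
    if len(c)>20:
        c=c[:,0]; print(len(c),c.mean(0).round(1),c.min(0),c.max(0),"z0/3/6",circ(wplane(f,s,c[:,0],c[:,1],.003)),"z60",circ(wplane(f,s,c[:,0],c[:,1],.060)))
```

```text
knob top z.037 (array([ 0.4453, -0.0143,  0.008 ]), np.float64(0.00078)) z.025 (array([ 0.4434, -0.0143,  0.0082]), np.float64(0.0008))
174 [225.1 139.6] [192 108] [256 170] z0/3/6 (array([0.6664, 0.0055, 0.0489]), np.float64(0.00168)) z60 (array([0.6469, 0.0029, 0.0428]), np.float64(0.00147))
84 [236.6 156. ] [220 143] [252 168] z0/3/6 (array([0.6443, 0.031 , 0.0181]), np.float64(0.0057)) z60 (array([0.6276, 0.0252, 0.0158]), np.float64(0.00499))
105 [215.7 141. ] [200 121] [233 162] z0/3/6 (array([0.6812, 0.0077, 0.0292]), np.float64(0.00142)) z60 (array([0.6598, 0.0048, 0.0255]), np.float64(0.00125))
21 [215.8 115.5] [211 112] [221 119] z0/3/6 (array([ 0.6795, -0.0319,  0.0058]), np.float64(0.00132)) z60 (array([ 0.6583, -0.0299,  0.0051]), np.float64(0.00115))
94 [237.5 126.2] [220 111] [253 142] z0/3/6 (array([ 0.6441, -0.0123,  0.0221]), np.float64(0.00489)) z60 (array([ 0.6273, -0.0128,  0.0194]), np.float64(0.00428))
```

View pics/w2z.png

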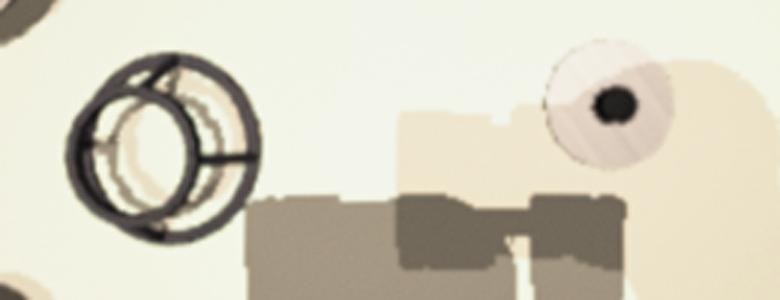

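The stand foot ring centre is near (0.666,0.0055) with a leg pointing image-right (towards the robot), so its legs lie roughly along the world axes. The lid is near (0.4445,-0.0143). Now to the burner.

```bash
python3 -m inch '0 .66 -.32 .33 0 0 0; 0 .66 -.32 .33 0 0 0; 0 .66 -.32 .33 0 0 0; 0 .66 -.32 .33 0 0 0; 0 .66 -.32 .33 0 0 0; 0 .66 -.32 .33 0 0 0; 0 .66 -.32 .33 0 0 0; 0 .66 -.32 .33 0 0 0'
python3 -c "
from h import *
snap('w3')"
```

```text
t: 3.25
eef_pos: [0.6065, -0.1487, 0.2033]
ee_rot: [-3.141, -0.0, -1.57]
force: [0.0, -0.4, 0.8]
width: 0.0877
pos [ 0.6065 -0.1487  0.2033] rot [-3.1407 -0.     -1.5697] q [ 0.072  0.291 -0.14   0.    -1.139 -0.071] t 3.25 w 0.08768103440145239
```

View pics/w3.png

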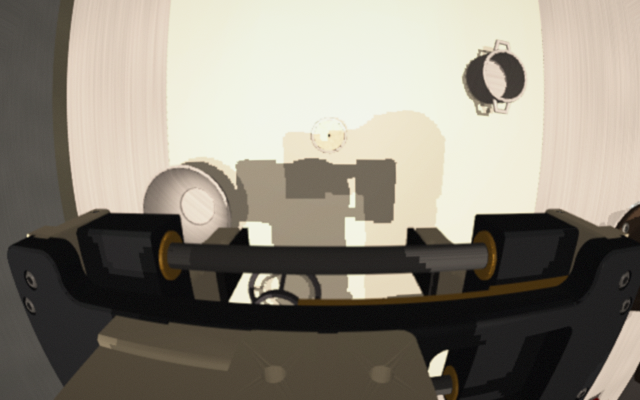

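Burner seen at (329,134), pot at (494,78) with ears up/down in the image. I measure the burner's wick and rim outline.

Run:
```python
from h import *
f,s=wl("w3")
im=f["img"][100:170,280:380,::-1]; cv2.imwrite("pics/w3z.png",cv2.resize(im,None,fx=6,fy=6,interpolation=cv2.INTER_CUBIC))
for p in [(329,134),(328,135)]:
    print([wplane(f,s,*p,z).round(4) for z in (.022,.027)])
print(np.round(wproj(f,s,[.605,-.199,.022]),1))
```

```text
[array([ 0.6045, -0.2019,  0.022 ]), array([ 0.6045, -0.202 ,  0.027 ])]
[array([ 0.6056, -0.2008,  0.022 ]), array([ 0.6056, -0.201 ,  0.027 ])]
[328.6 136.6]
```

View pics/w3z.png

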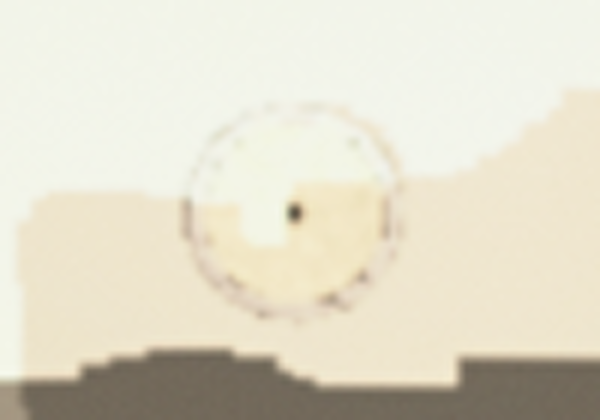

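```bash
python3 -m inch '0 .17 .005 .3 0 0 0; 0 .17 .005 .3 0 0 0; 0 .17 .005 .6 0 0 0; 0 .17 .005 .6 0 0 0; 0 .17 .005 .64 0 0 0;  0 .17 .005 .66 0 0 0; 0 .17 .005 .66 0 0 0; 0 .17 .005 .66 0 0 0'
python3 -c "
from h import *
snap('w4')"
```

```text
t: 4.1
eef_pos: [0.6067, -0.2006, 0.0071]
ee_rot: [-3.138, -0.0, -1.57]
force: [-0.5, 0.2, 0.3]
width: 0.0876
pos [ 0.6067 -0.2006  0.0071] rot [-3.1377e+00 -4.0000e-04 -1.5701e+00] q [-0.014  0.507 -0.315  0.001 -0.745  0.015] t 4.1 w 0.0875720545158539
```

View pics/w4.png

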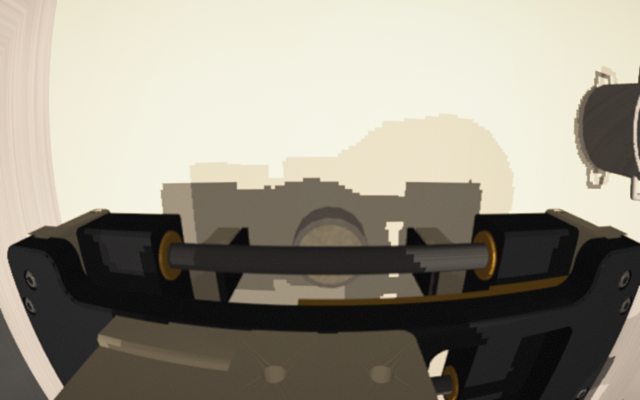

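The burner sits between the open fingers (331,250), as expected. I close on it.

```bash
python3 -m inch '1 0 0 0.005 0 0 0; 1 0 0 0.005 0 0 0; 1 0 0 0.005 0 0 0; 1 0 0 0.005 0 0 0; 1 0 0 0.005 0 0 0; 1 0 0 0.005 0 0 0; 1 0 0 0.005 0 0 0; 1 0 0 0.005 0 0 0; 1 0 0 0.005 0 0 0; 1 0 0 0.005 0 0 0' 12
```

```text
t: 5.15
eef_pos: [0.6047, -0.201, 0.003]
ee_rot: [3.141, 0.0, -1.571]
force: [0.2, 0.3, 0.0]
width: 0.0392
```

```bash
python3 -m inch '1 0 0 -.1 0 0 0; 1 0 0 -.25 0 0 0; 1 0 0 -.4 0 0 0; 1 -.15 .06 -.4 0 0 0; 1 -.3 .12 -.4 0 0 0; 1 -.45 .18 -.4 0 0 0; 1 -.6 .24 -.4 0 0 0; 1 -.75 .3 -.4 0 0 0; 1 -.9 .38 -.4 0 0 0; 1 -1 .42 -.4 0 0 0; 1 -1 .42 -.4 0 0 0; 1 -1 .42 -.4 0 0 0' && python3 -c "
from h import *
snap('w5')"
```

```text
t: 6.35
eef_pos: [0.4787, 0.0999, 0.1233]
ee_rot: [-3.141, 0.0, -1.569]
force: [1.0, -1.5, -1.1]
width: 0.0398
pos [0.4787 0.0999 0.1233] rot [-3.1411e+00  3.0000e-04 -1.5689e+00] q [ 0.609  0.15  -0.532  0.    -0.888 -0.607] t 6.35 w 0.03977856105066715
```

View pics/w5.png

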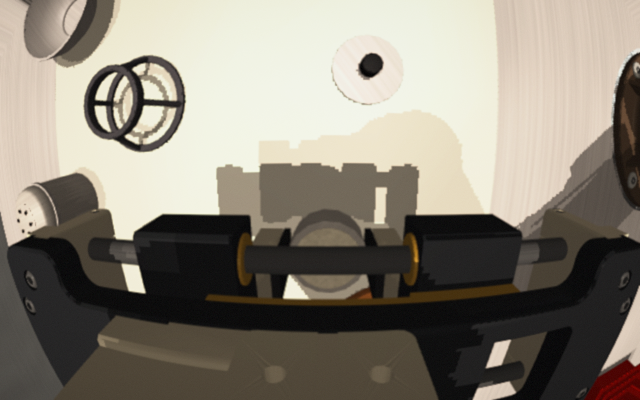

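Burner held (opening 39.8 mm). On to the dish centre, stopping just above it.

```bash
python3 -m inch '1 -.15 .06 0 0 0 0; 1 -.3 .12 0 0 0 0; 1 -.45 .19 0 0 0 0; 1 -.55 .24 0 0 0 0; 1 -.59 .248 0 0 0 0; 1 -.59 .248 0 0 0 0; 1 -.59 .248 .12 0 0 0; 1 -.59 .248 .22 0 0 0; 1 -.59 .248 .29 0 0 0; 1 -.59 .248 .31 0 0 0; 1 -.59 .248 .31 0 0 0; 1 -.59 .248 .31 0 0 0' && python3 -c "
from h import *
snap('w6')
import time
from station import arm
for i in range(3):
  arm.grab_frame('wrist'); print(np.round(arm.get_state()['eef_pos'],4))"
```

```text
t: 7.6
eef_pos: [0.4054, 0.276, 0.0309]
ee_rot: [-3.141, 0.001, -1.572]
force: [0.1, 0.1, 0.1]
width: 0.0396
pos [0.4054 0.276  0.0309] rot [-3.1409e+00  6.0000e-04 -1.5722e+00] q [ 1.     0.284 -0.632  0.    -0.655 -1.001] t 7.6 w 0.0396212604359915
[0.4053 0.2765 0.0312]
[0.4052 0.2766 0.0312]
[0.405  0.2766 0.0311]
```

View pics/w6.png

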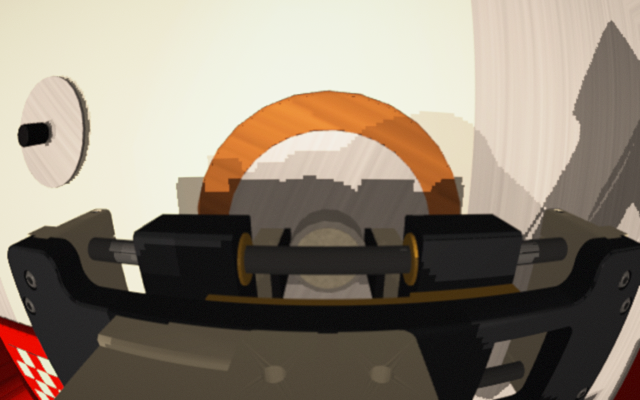

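```bash
python3 -m inch '1 0 0 .015 0 0 0; 1 0 0 .025 0 0 0; 1 0 0 .032 0 0 0; 1 0 0 .036 0 0 0; 1 0 0 .036 0 0 0; 1 0 0 .036 0 0 0' && python3 -c "
from h import *
snap('w7')"
```

```text
t: 8.4
eef_pos: [0.4046, 0.2761, 0.0192]
ee_rot: [3.142, -0.0, -1.571]
force: [-0.1, -0.1, 0.0]
width: 0.0399
pos [0.4046 0.2761 0.0192] rot [ 3.1415e+00 -1.0000e-04 -1.5712e+00] q [ 1.001  0.303 -0.643  0.    -0.626 -1.002] t 8.4 w 0.03989887052497692
```

```bash
python3 -m inch '1 0 0 .003 0 0 0; 1 0 0 .003 0 0 0; 1 0 0 .003 0 0 0' ; python3 -m inch '1 0 0 .003 0 0 0; 1 0 0 .003 0 0 0; 1 0 0 .003 0 0 0'
```

```text
t: 8.75
eef_pos: [0.4046, 0.2762, 0.0189]
ee_rot: [-3.141, 0.0, -1.571]
force: [-2.4, -0.9, 6.3]
width: 0.0398
t: 9.05
eef_pos: [0.4047, 0.2763, 0.0184]
ee_rot: [-3.141, 0.0, -1.571]
force: [-3.8, -1.8, 12.1]
width: 0.0398
```

Contact (12 N up). I back off slightly, release and rise.

```bash
python3 -m inch '1 0 0 -.004 0 0 0; 1 0 0 -.004 0 0 0; .45 0 0 -.004 0 0 0; .35 0 0 -.004 0 0 0; .35 0 0 -.004 0 0 0; .35 0 0 -.004 0 0 0; .3 0 0 -.004 0 0 0; .3 0 0 -.1 0 0 0; .3 0 0 -.25 0 0 0; .3 0 0 -.4 0 0 0; .3 0 0 -.5 0 0 0; .3 0 0 -.5 0 0 0' && python3 -m inch '0 -.15 0 -.2 0 0 0; 0 -.3 0 -.2 0 0 0;  0 -.3 0 -.2 0 0 0; 0 -.3 0 -.2 0 0 0' && python3 -c "
from h import *
snap('w8')"
```

```text
t: 10.25
eef_pos: [0.4064, 0.2782, 0.1722]
ee_rot: [-3.136, 0.006, -1.57]
force: [0.0, 1.4, -1.6]
width: 0.0613
t: 10.65
eef_pos: [0.4045, 0.3679, 0.2271]
ee_rot: [3.142, 0.0, -1.57]
force: [0.0, -0.6, -0.4]
width: 0.0854
pos [0.4045 0.3679 0.2271] rot [ 3.1415e+00  2.0000e-04 -1.5698e+00] q [ 1.096  0.148 -0.271 -0.    -1.151 -1.095] t 10.65 w 0.08535690917776628
```

View pics/w8.png

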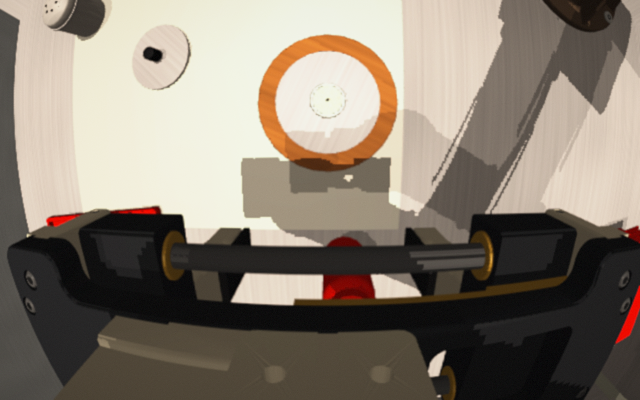

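```bash
python3 - <<'E'
from h import *
f,s=wl("w8")
print("wick",wplane(f,s,327.3,100,.041).round(4))
h=cv2.cvtColor(f["img"],cv2.COLOR_RGB2HSV); m=cv2.inRange(h,(8,110,40),(22,255,255)); m[195:]=0
cs,hi=cv2.findContours(m,cv2.RETR_CCOMP,cv2.CHAIN_APPROX_NONE)
for c in cs:
    if len(c)>80: c=c[:,0]; print(len(c),circ(wplane(f,s,c[:,0],c[:,1],.016)))
E
python3 -m inch '0 .15 -.11 0 0 0 -.1; 0 .3 -.22 0 0 0 -.2; 0 .45 -.33 0 0 0 -.3; 0 .6 -.44 0 0 0 -.45; 0 .75 -.55 0 0 0 -.6; 0 .9 -.66 0 0 0 -.7; 0 1 -.73 0 0 0 -.75; 0 1 -.73 0 0 0 -.75; 0 1 -.73 0 0 0 -.75; 0 1 -.73 0 0 0 -.75'; python3 -c "
from h import *
f,s=snap('w9')
cv2.imwrite('pics/w9z.png',cv2.resize(f['img'][60:220,230:430,::-1],None,fx=3.5,fy=3.5,interpolation=cv2.INTER_CUBIC))"
```

```text
wick [0.4042 0.2771 0.041 ]
388 (array([0.4043, 0.2772, 0.0824]), np.float64(0.00032))
296 (array([0.4044, 0.2767, 0.0628]), np.float64(0.00029))
t: 11.7
eef_pos: [0.6226, 0.0641, 0.2259]
ee_rot: [3.139, 0.001, -0.789]
force: [-1.3, -0.1, 0.1]
width: 0.0875
pos [0.6226 0.0641 0.2259] rot [ 3.1393e+00  1.3000e-03 -7.8880e-01] q [ 0.414  0.281 -0.101 -0.    -1.192  0.368] t 11.7 w 0.08754903544301969
```

View pics/w9.png

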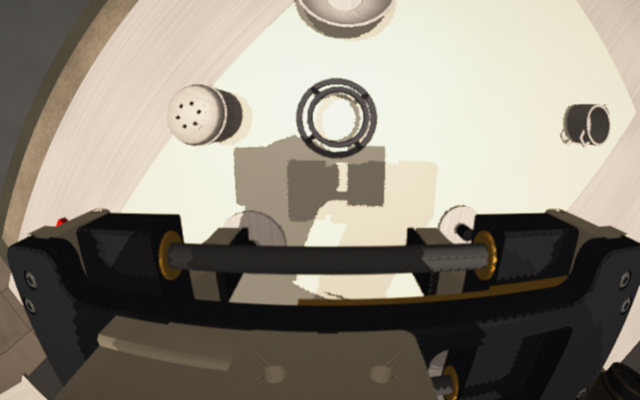

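View pics/w9z.png

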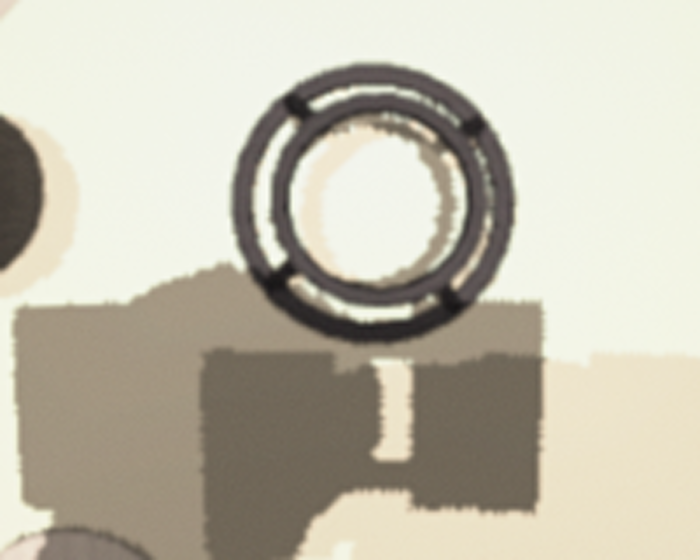

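Burner is centred within about 0.5 mm. The stand is at (337,118); its legs are about 7° clockwise of the image diagonals. I measure both rings.

Run:
```python
from h import *
f,s=wl("w9")
g=cv2.cvtColor(f["img"],cv2.COLOR_RGB2GRAY)
m=np.zeros_like(g); m[70:165,290:385]=(g<105)[70:165,290:385]
m[150:,:]=0
m2=m.copy()
cs,h=cv2.findContours(m2,cv2.RETR_CCOMP,cv2.CHAIN_APPROX_NONE)
for c in cs:
    if len(c)>25:
        c=c[:,0]; c=c[c[:,1]<148]; print(len(c),c.mean(0).round(1),c.min(0),c.max(0),"foot",circ(wplane(f,s,c[:,0],c[:,1],.004)),"seat",circ(wplane(f,s,c[:,0],c[:,1],.060)))
L=np.array([(297,105),(472,128),(452,298),(280,278)])/3.5+[230,60]
p=wplane(f,s,L[:,0],L[:,1],.03); c=p.mean(0); print(c.round(4)); a=np.degrees(np.arctan2(p[:,1]-c[1],p[:,0]-c[0])); print(a.round(1),np.hypot(*(p-c)[:,:2].T).round(4))
```

```text
230 [334.8 116.4] [297  79] [376 147] foot (array([0.6666, 0.003 , 0.0461]), np.float64(0.00288)) seat (array([0.667 , 0.0052, 0.0392]), np.float64(0.00246))
85 [366.5 122.2] [358 101] [371 143] foot (array([-277.1223, -204.5025,  344.9104]), np.float64(0.00302)) seat (array([-297.282 , -219.051 ,  369.7776]), np.float64(0.00258))
93 [307.1 114.7] [301  92] [316 137] foot (array([0.6727, 0.0115, 0.0323]), np.float64(0.00372)) seat (array([0.6718, 0.0122, 0.0278]), np.float64(0.00319))
148 [337.7 116.9] [311  91] [364 142] foot (array([0.6643, 0.0035, 0.0316]), np.float64(0.00061)) seat (array([0.665 , 0.0057, 0.0269]), np.float64(0.00052))
91 [339.3  87.9] [317  83] [362  96] foot (array([ 144.489 , -175.9238,  227.1997]), np.float64(0.00341)) seat (array([ 262.3069, -319.7892,  413.1586]), np.float64(0.00291))
[0.6643 0.0053 0.03  ]
[ -6.6 -96.9 173.5  83.6] [0.0406 0.0398 0.0402 0.0398]
```

```bash
python3 -m inch '0 .12 .02 0 0 0 .05; 0 .238 .037 .1 0 0 .108; 0 .238 .037 .25 0 0 .108; 0 .238 .037 .4 0 0 .108; 0 .238 .037 .5 0 0 .108; 0 .238 .037 .5 0 0 .108; 0 .238 .037 .5 0 0 .108'; python3 -c "
from h import *
f,s=snap('w10')"
```

```text
t: 12.45
eef_pos: [0.666, 0.0084, 0.0782]
ee_rot: [3.141, -0.0, -0.897]
force: [0.4, 1.1, 0.2]
width: 0.0876
pos [0.666  0.0084 0.0782] rot [ 3.141e+00 -3.000e-04 -8.973e-01] q [ 0.305  0.464 -0.187  0.001 -0.921  0.368] t 12.45 w 0.08763146682140495
```

View pics/w10.png

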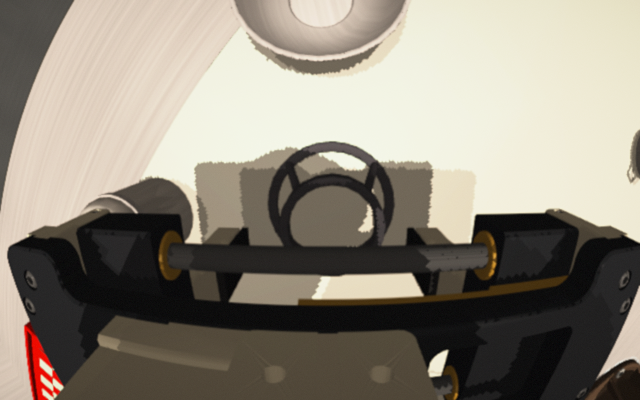

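Legs straddle the finger line evenly. I lower and grip.

```bash
python3 -m inch '0 .005 .008 .07 0 0 0; 0 .005 .008 .12 0 0 0; 0 .005 .008 .134 0 0 0; 0 .005 .008 .134 0 0 0; 1 .005 .008 .134 0 0 0; 1 .005 .008 .134 0 0 0; 1 .005 .008 .134 0 0 0; 1 .005 .008 .134 0 0 0; 1 .005 .008 .134 0 0 0; 1 .005 .008 .134 0 0 0; 1 .005 .008 .134 0 0 0; 1 .005 .008 .134 0 0 0' 25; python3 -c "
from h import *
f,s=snap('w11')"
```

```text
t: 13.7
eef_pos: [0.6654, 0.005, 0.0378]
ee_rot: [-3.141, -0.0, -0.899]
force: [-1.2, 0.7, 6.2]
width: 0.0664
pos [0.6654 0.005  0.0378] rot [-3.141e+00 -4.000e-04 -8.988e-01] q [ 0.3    0.506 -0.224  0.    -0.84   0.372] t 13.7 w 0.06643930255918651
```

View pics/w11.png

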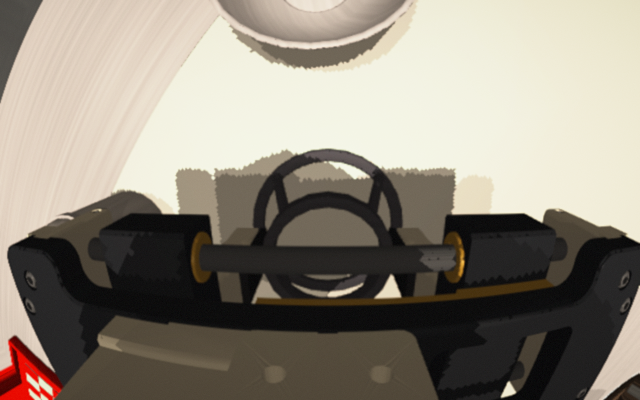

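Gripped (66.4 mm). Lift, then carry.

```bash
python3 -m inch '1 0 0 -.05 0 0 0; 1 0 0 -.15 0 0 0; 1 0 0 -.28 0 0 0; 1 0 0 -.38 0 0 0; 1 -.08 .01 -.4 0 0 0; 1 -.2 .02 -.4 0 0 0; 1 -.35 .03 -.4 0 0 0; 1 -.5 .04 -.4 0 0 0; 1 -.65 .05 -.4 0 0 0; 1 -.75 .07 -.4 0 0 0; 1 -.8 .08 -.4 0 0 0; 1 -.8 .08 -.4 0 0 0' && python3 -c "
from h import *
f,s=snap('w12'); print(s['force'])"
```

```text
t: 14.95
eef_pos: [0.4954, 0.179, 0.1579]
ee_rot: [-3.141, 0.001, -0.897]
force: [0.8, 0.3, -2.4]
width: 0.0669
pos [0.4954 0.179  0.1579] rot [-3.1413e+00  6.0000e-04 -8.9660e-01] q [ 0.719  0.173 -0.41  -0.001 -0.987 -0.044] t 14.95 w 0.06685875897349433
[ 0.78915791  0.28956347 -2.37910164]
```

View pics/w12.png

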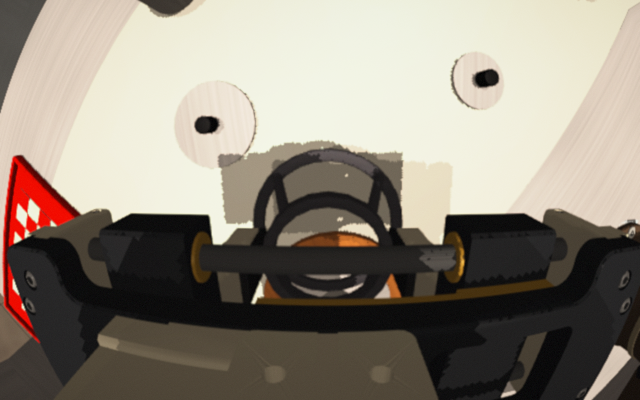

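```bash
python3 -m inch '1 -.08 .01 0 0 0 0; 1 -.2 .02 0 0 0 0; 1 -.32 .03 0 0 0 0; 1 -.41 .034 0 0 0 0; 1 -.444 .034 0 0 0 0; 1 -.444 .034 0 0 0 0; 1 -.444 .034 .05 0 0 0; 1 -.444 .034 .1 0 0 0; 1 -.444 .034 .1 0 0 0' && python3 -c "
from h import *
f,s=snap('w13'); print(s['force'])
from station import arm
for i in range(2):
  arm.grab_frame('wrist'); print(np.round(arm.get_state()['eef_pos'],4))"
```

```text
t: 15.9
eef_pos: [0.4059, 0.2738, 0.1255]
ee_rot: [3.138, -0.001, -0.901]
force: [-0.2, -0.3, -2.3]
width: 0.0664
pos [0.4059 0.2738 0.1255] rot [ 3.1377e+00 -9.0000e-04 -9.0060e-01] q [ 0.996  0.151 -0.525 -0.001 -0.899 -0.325] t 15.9 w 0.06638264097430757
[-0.24529513 -0.25065601 -2.33107763]
[0.4068 0.275  0.1273]
[0.4069 0.2755 0.1278]
```

View pics/w13.png

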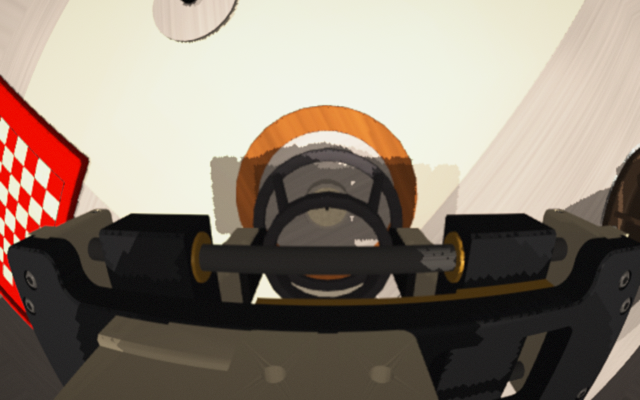

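```bash
python3 -m inch '1 -.008 .004 .05 0 0 0; 1 -.008 .004 .1 0 0 0; 1 -.008 .004 .15 0 0 0; 1 -.008 .004 .19 0 0 0; 1 -.008 .004 .21 0 0 0; 1 -.008 .004 .21 0 0 0; 1 -.008 .004 .21 0 0 0; 1 -.008 .004 .21 0 0 0' && python3 -c "
from h import *
f,s=snap('w14'); print(s['force'])"
```

```text
t: 16.85
eef_pos: [0.4041, 0.2774, 0.0651]
ee_rot: [-3.14, 0.0, -0.899]
force: [-0.4, 0.4, -2.9]
width: 0.0666
pos [0.4041 0.2774 0.0651] rot [-3.1402e+00  3.0000e-04 -8.9880e-01] q [ 1.004  0.23  -0.598  0.    -0.741 -0.332] t 16.85 w 0.06660501048087154
[-0.44329762  0.44991173 -2.87095678]
```

View pics/w14.png

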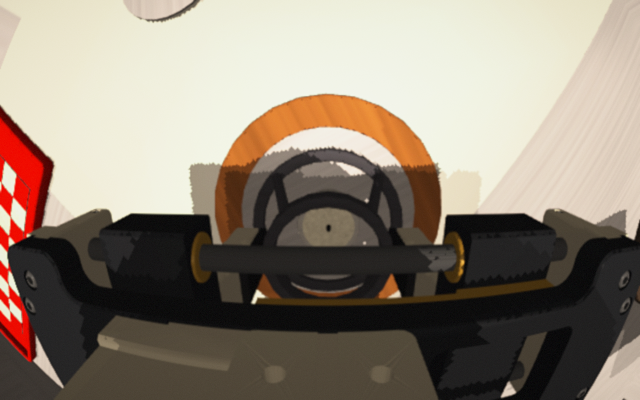

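Stand centred over the burner (wick at (328,229), foot ring concentric with the dish). I lower to contact.

```bash
python3 -m inch '1 0 0 .012 0 0 0; 1 0 0 .022 0 0 0; 1 0 0 .03 0 0 0; 1 0 0 .03 0 0 0; 1 0 0 .03 0 0 0' ; python3 -m inch '1 0 0 .005 0 0 0; 1 0 0 .005 0 0 0; 1 0 0 .005 0 0 0'
```

```text
t: 17.4
eef_pos: [0.4036, 0.2769, 0.0551]
ee_rot: [3.141, -0.0, -0.899]
force: [-0.1, 0.3, -2.8]
width: 0.0666
t: 17.7
eef_pos: [0.4038, 0.2771, 0.0539]
ee_rot: [-3.141, 0.0, -0.899]
force: [-0.3, 0.3, -1.6]
width: 0.0665
```

```bash
python3 -m inch '1 0 0 .003 0 0 0; 1 0 0 .003 0 0 0; 1 0 0 .003 0 0 0'
```

```text
t: 18.0
eef_pos: [0.4038, 0.2771, 0.0538]
ee_rot: [-3.141, 0.0, -0.899]
force: [-3.4, -1.1, 9.1]
width: 0.0665
```

```bash
python3 -m inch '1 0 0 -.003 0 0 0; 1 0 0 -.003 0 0 0; 0 0 0 -.003 0 0 0; 0 0 0 -.003 0 0 0; 0 0 0 -.003 0 0 0; 0 0 0 -.003 0 0 0; 0 0 0 -.003 0 0 0; 0 0 0 -.06 0 0 0; 0 0 0 -.15 0 0 0; 0 0 0 -.3 0 0 0; 0 0 0 -.45 0 0 0; 0 0 0 -.55 0 0 0' && python3 -m inch '0 -.15 0 0 0 0 0; 0 -.25 0 0 0 0 0;  0 -.25 0 0 0 0 0; 0 -.25 0 0 0 0 0' && python3 -c "
from h import *
snap('w15')"
```

```text
t: 19.2
eef_pos: [0.4043, 0.2774, 0.2212]
ee_rot: [-3.138, 0.0, -0.899]
force: [1.2, -0.1, -0.9]
width: 0.0879
t: 19.6
eef_pos: [0.3565, 0.3359, 0.2178]
ee_rot: [3.141, -0.0, -0.897]
force: [0.6, -0.8, 0.3]
width: 0.0874
pos [0.3565 0.3359 0.2178] rot [ 3.1414e+00 -1.0000e-04 -8.9740e-01] q [ 1.158  0.057 -0.398 -0.    -1.116 -0.484] t 19.6 w 0.08740578120069602
```

View pics/w15.png

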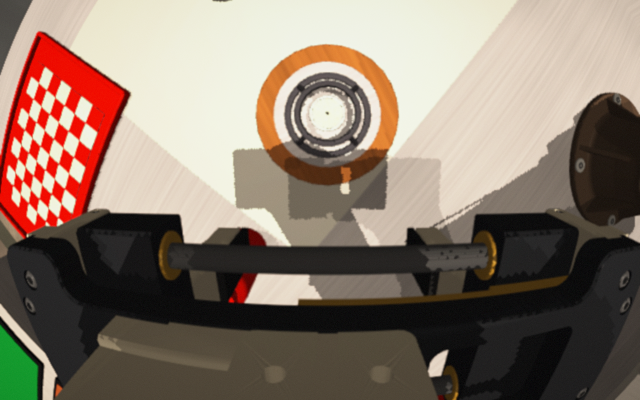

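```bash
python3 - <<'E'
from h import *
f,s=wl("w15"); g=cv2.cvtColor(f["img"],cv2.COLOR_RGB2GRAY)
m=np.zeros_like(g); m[65:165,280:378]=(g<110)[65:165,280:378]; m[150:]=0
cs,h=cv2.findContours(m,cv2.RETR_CCOMP,cv2.CHAIN_APPROX_NONE)
for c in cs:
    if len(c)>60:
        c=c[:,0]; c=c[c[:,1]<148]; print(len(c),c.mean(0).round(1),c.min(0),c.max(0),"foot",circ(wplane(f,s,c[:,0],c[:,1],.022)),"seat",circ(wplane(f,s,c[:,0],c[:,1],.076)))
E
python3 -m inch '0 .15 .02 -.03 0 0 .1; 0 .3 .04 -.06 0 0 .2; 0 .45 .06 -.09 0 0 .32; 0 .6 .08 -.1 0 0 .45; 0 .75 .1 -.1 0 0 .55; 0 .88 .13 -.1 0 0 .64; 0 .94 .14 -.1 0 0 .643; 0 .94 .14 -.1 0 0 .643; 0 .94 .14 -.1 0 0 .643' && python3 -m inch '0 .15 .05 0 0 0 0; 0 .3 .1 0 0 0 0; 0 .45 .15 0 0 0 0; 0 .6 .2 0 0 0 0; 0 .75 .25 0 0 0 0; 0 .9 .28 0 0 0 0; 0 1 .3 0.05 0 0 0; 0 1 .3 0.1 0 0 0; 0 1 .3 0.1 0 0 0; 0 1 .3 0.1 0 0 0'
python3 -c "
from h import *
f,s=snap('w16')
cv2.imwrite('pics/w16z.png',cv2.resize(f['img'][60:220,230:430,::-1],None,fx=3.5,fy=3.5,interpolation=cv2.INTER_CUBIC))"
```

```text
255 [327.1 114.1] [285  73] [370 147] foot (array([0.4052, 0.2746, 0.0457]), np.float64(0.00289)) seat (array([0.404 , 0.2762, 0.0387]), np.float64(0.00245))
97 [359.4 114.8] [352  91] [365 139] foot (array([-344.4597, -264.5984,  434.8079]), np.float64(0.00341)) seat (array([-74.6255, -57.3886,  94.5982]), np.float64(0.00289))
97 [295.1 114.7] [289  91] [302 138] foot (array([298.8844, 240.743 , 383.2584]), np.float64(0.00348)) seat (array([592.0388, 476.236 , 759.291 ]), np.float64(0.00295))
160 [327.4 112.6] [299  86] [355 140] foot (array([0.4041, 0.2759, 0.031 ]), np.float64(0.00063)) seat (array([0.403 , 0.2773, 0.0263]), np.float64(0.00053))
t: 20.55
eef_pos: [0.4996, 0.0876, 0.2475]
ee_rot: [3.141, -0.0, -1.575]
force: [0.1, 0.3, 0.0]
width: 0.0874
t: 21.55
eef_pos: [0.4093, -0.2107, 0.2182]
ee_rot: [3.141, -0.0, -1.571]
force: [0.3, -0.2, 0.1]
width: 0.0875
pos [ 0.4093 -0.2107  0.2182] rot [ 3.1413e+00 -2.0000e-04 -1.5714e+00] q [-0.045  0.004 -0.452  0.    -1.115  0.045] t 21.55 w 0.08749484398547706
```

View pics/w16.png

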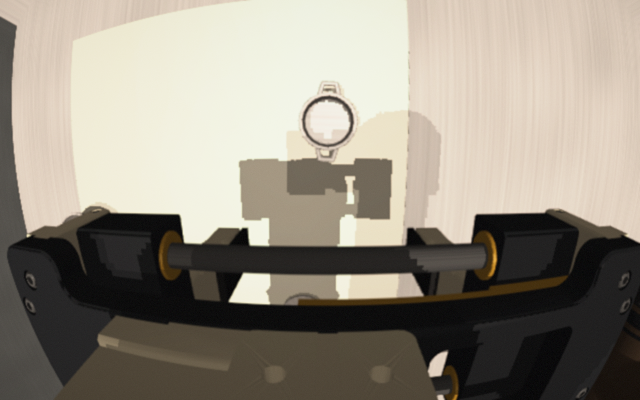

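View pics/w16z.png

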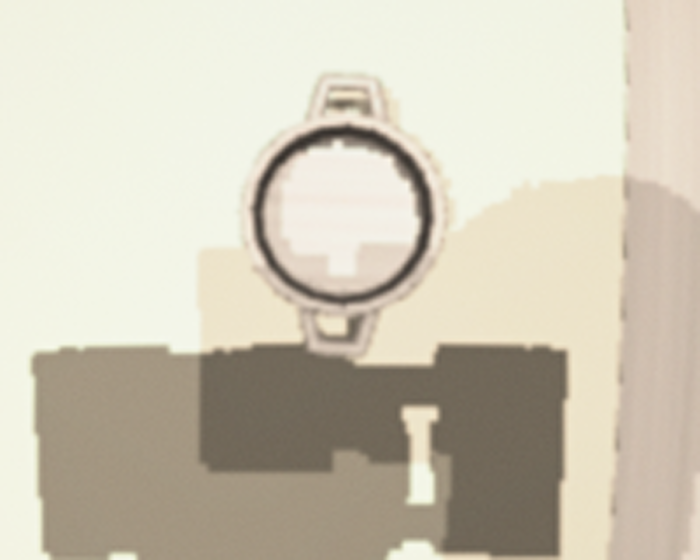

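The pot mouth is at about (328,121), with the ears tilted about 2.7° clockwise from the image vertical. I measure the mouth's dark inner wall ring.

Run:
```python
from h import *
f,s=wl("w16"); g=cv2.cvtColor(f["img"],cv2.COLOR_RGB2GRAY)
m=np.zeros_like(g); m[92:150,298:358]=(g<120)[92:150,298:358]
cs,h=cv2.findContours(m,cv2.RETR_CCOMP,cv2.CHAIN_APPROX_NONE)
for c in cs:
    if len(c)>60:
        c=c[:,0];  print(len(c),c.mean(0).round(1),c.min(0),c.max(0),"z52",circ(wplane(f,s,c[:,0],c[:,1],.052)),"z6",circ(wplane(f,s,c[:,0],c[:,1],.008)))
L=np.array([(351,77),(338,352)])/3.5+[230,60]
p=wplane(f,s,L[:,0],L[:,1],.043); print(p.round(4),p.mean(0).round(4),np.degrees(np.arctan2(*(p[0]-p[1])[[1,0]])).round(1))
```

```text
142 [327.5 120.9] [302  96] [352 146] z52 (array([ 0.4086, -0.2782,  0.026 ]), np.float64(0.00028)) z6 (array([ 0.4085, -0.2785,  0.0295]), np.float64(0.00032))
132 [327.3 121.5] [304  98] [351 145] z52 (array([ 0.4089, -0.2774,  0.0241]), np.float64(0.0003)) z6 (array([ 0.4089, -0.2777,  0.0274]), np.float64(0.00034))
[[ 0.4056 -0.3204  0.043 ]
 [ 0.4096 -0.2353  0.043 ]] [ 0.4076 -0.2778  0.043 ] -92.7
```

```bash
python3 -m inch '0 .12 0 0 0 0 .02; 0 .224 .002 0.1 0 0 .045; 0 .224 .002 .25 0 0 .045; 0 .224 .002 .38 0 0 .045; 0 .224 .002 .45 0 0 .045; 0 .224 .002 .45 0 0 .045; 0 .224 .002 .45 0 0 .045'; python3 -c "
from h import *
f,s=snap('w17')"
```

```text
t: 22.3
eef_pos: [0.4097, -0.278, 0.084]
ee_rot: [-3.141, -0.001, -1.618]
force: [0.6, 0.1, 0.7]
width: 0.0877
pos [ 0.4097 -0.278   0.084 ] rot [-3.1409e+00 -6.0000e-04 -1.6175e+00] q [-0.198  0.21  -0.567  0.001 -0.792  0.151] t 22.3 w 0.08767579380414324
```

View pics/w17.png

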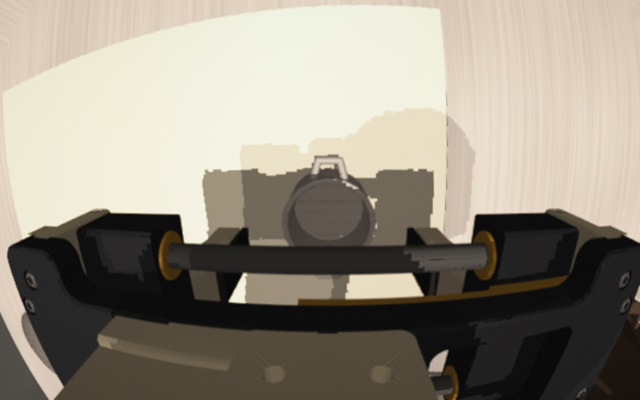

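Aligned: the ear is straight up at (328,165) and the body sits centred between the fingers. Lower and grip.

```bash
python3 -m inch '0 0 .003 .08 0 0 0; 0 0 .003 .16 0 0 0; 0 0 .003 .213 0 0 0; 0 0 .003 .213 0 0 0; 0 0 .003 .213 0 0 0; 1 0 .003 .213 0 0 0; 1 0 .003 .213 0 0 0; 1 0 .003 .213 0 0 0; 1 0 .003 .213 0 0 0; 1 0 .003 .213 0 0 0; 1 0 .003 .213 0 0 0; 1 0 .003 .213 0 0 0' 25; python3 -c "
from h import *
f,s=snap('w18')"
```

```text
t: 23.55
eef_pos: [0.4082, -0.2784, 0.0196]
ee_rot: [-3.14, -0.0, -1.619]
force: [-0.4, 1.2, 6.5]
width: 0.0625
pos [ 0.4082 -0.2784  0.0196] rot [-3.1405e+00 -3.0000e-04 -1.6192e+00] q [-0.2    0.307 -0.634  0.    -0.629  0.151] t 23.55 w 0.06253671108235785
```

View pics/w18.png

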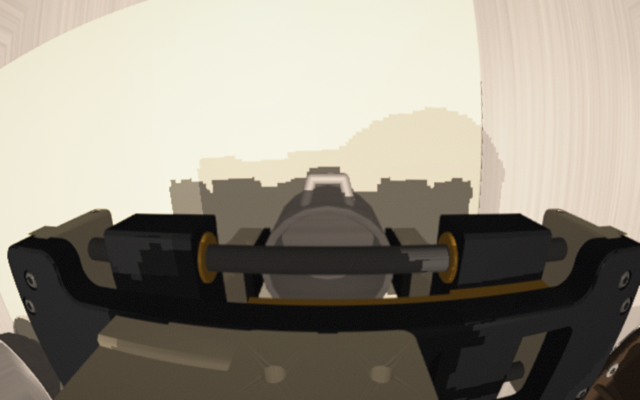

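```bash
python3 -m inch '1 0 0 -.05 0 0 0; 1 0 0 -.15 0 0 0; 1 0 0 -.28 0 0 0; 1 0 0 -.4 0 0 0; 1 -.07 -.02 -.48 0 0 0; 1 -.18 -.05 -.53 0 0 0; 1 -.32 -.1 -.53 0 0 0; 1 -.46 -.14 -.53 0 0 0; 1 -.6 -.18 -.53 0 0 0; 1 -.74 -.22 -.53 0 0 0; 1 -.86 -.25 -.53 0 0 0; 1 -.94 -.263 -.53 0 0 0'; python3 -m inch '1 0 0 0 0 0 0; 1 0 0 0 0 0 0';  python3 -c "
from h import *
f,s=snap('w19'); print(s['force'])"
```

```text
t: 24.8
eef_pos: [0.5002, 0.0019, 0.1774]
ee_rot: [3.141, -0.0, -1.618]
force: [-0.7, -0.3, -2.3]
width: 0.0623
t: 25.0
eef_pos: [0.4994, -0.0, 0.1773]
ee_rot: [3.14, -0.0, -1.618]
force: [0.4, 0.3, -3.0]
width: 0.0624
pos [ 0.4994 -0.      0.1773] rot [ 3.1399e+00 -4.0000e-04 -1.6182e+00] q [ 0.394  0.11  -0.438 -0.    -1.025 -0.441] t 25.0 w 0.062416540500962535
[ 0.43035366  0.25582915 -3.0094721 ]
```

View pics/w19.png

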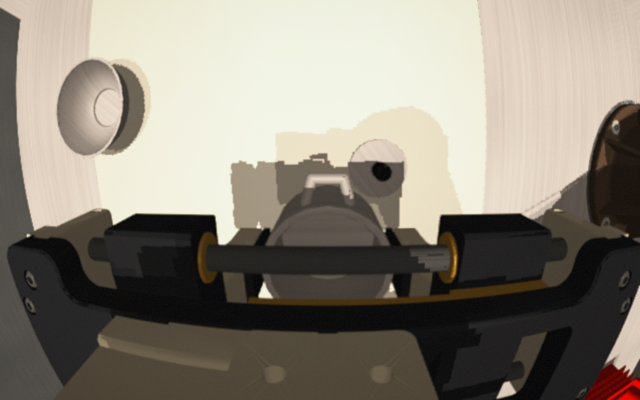

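```bash
python3 -m inch '1 -.06 .02 0 0 0 0; 1 -.18 .07 0 0 0 0; 1 -.32 .13 0 0 0 0; 1 -.46 .19 0 0 0 0; 1 -.6 .25 0 0 0 0; 1 -.74 .3 0 0 0 0; 1 -.85 .34 0 0 0 0; 1 -.907 .363 0 0 0 0; 1 -.907 .363 0 0 0 0; 1 -.907 .363 0 0 0 0; 1 -.907 .363 0.08 0 0 0; 1 -.907 .363 .08 0 0 0'; python3 -m inch '1 0 0 0.05 0 0 0; 1 0 0 0.1 0 0 0; 1 0 0 0.14 0 0 0; 1 0 0 0.14 0 0 0; 1 0 0 0.14 0 0 0; 1 0 0 0.14 0 0 0';  python3 -c "
from h import *
f,s=snap('w20'); print(s['force'])
from station import arm
f=arm.grab_frame('side'); cv2.imwrite('pics/s20.png',cv2.resize(f['img'][100:250,150:350,::-1],None,fx=3.5,fy=3.5))"
```

```text
t: 26.25
eef_pos: [0.4035, 0.2738, 0.1517]
ee_rot: [3.138, -0.004, -1.622]
force: [-0.5, -2.1, -2.7]
width: 0.0622
t: 26.85
eef_pos: [0.405, 0.2769, 0.1128]
ee_rot: [-3.141, 0.001, -1.619]
force: [0.5, -0.3, -2.5]
width: 0.0623
pos [0.405  0.2769 0.1128] rot [-3.1408e+00  8.0000e-04 -1.6195e+00] q [ 1.002  0.165 -0.543  0.    -0.862 -1.05 ] t 26.85 w 0.06225368486757131
[ 0.47403554 -0.33125779 -2.51559928]
```

View pics/w20.png

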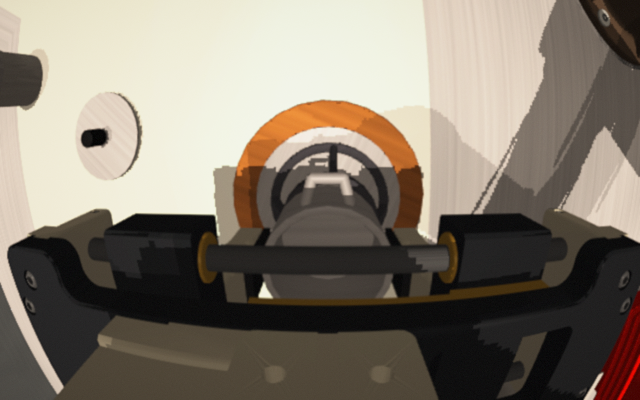

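View pics/s20.png

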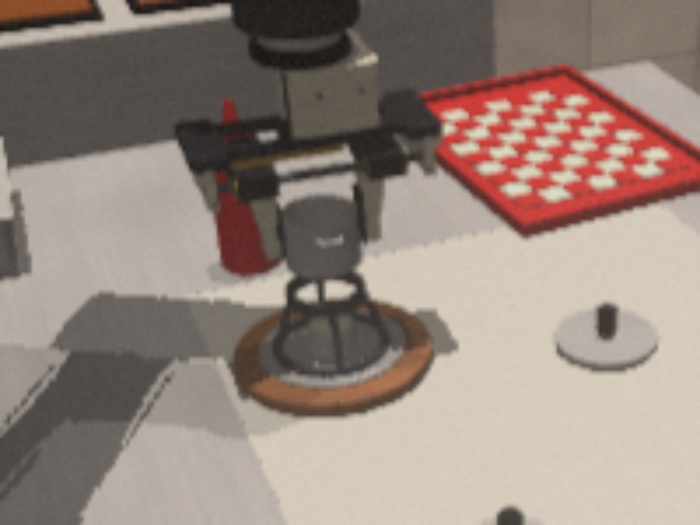

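The pot is above the ring, centred in both views. Lower slowly.

```bash
python3 -m inch '1 0 .003 .02 0 0 0; 1 0 .003 .04 0 0 0; 1 0 .003 .055 0 0 0; 1 0 .003 .065 0 0 0; 1 0 .003 .065 0 0 0; 1 0 .003 .065 0 0 0' ; python3 -m inch '1 0 0 .006 0 0 0; 1 0 0 .01 0 0 0; 1 0 0 .01 0 0 0; 1 0 0 .01 0 0 0'
```

```text
t: 27.55
eef_pos: [0.4037, 0.2767, 0.0924]
ee_rot: [3.142, -0.0, -1.619]
force: [0.3, 0.1, -2.7]
width: 0.0628
t: 27.95
eef_pos: [0.4037, 0.2768, 0.0897]
ee_rot: [-3.141, 0.0, -1.619]
force: [-1.2, 0.5, 0.2]
width: 0.0622
```

```bash
python3 -m inch '1 0 0 .003 0 0 0; 1 0 0 .003 0 0 0; 1 0 0 .003 0 0 0'; python3 -c "
from h import *
f,s=snap('w21'); print(s['force'])"
```

```text
t: 28.25
eef_pos: [0.4037, 0.2768, 0.0895]
ee_rot: [-3.141, 0.0, -1.619]
force: [-5.1, -1.9, 9.8]
width: 0.0628
pos [0.4037 0.2768 0.0895] rot [-3.1411e+00  5.0000e-04 -1.6191e+00] q [ 1.004  0.194 -0.572  0.    -0.804 -1.052] t 28.25 w 0.06276342585843327
[-5.11453255 -1.8598866   9.83983726]
```

View pics/w21.png

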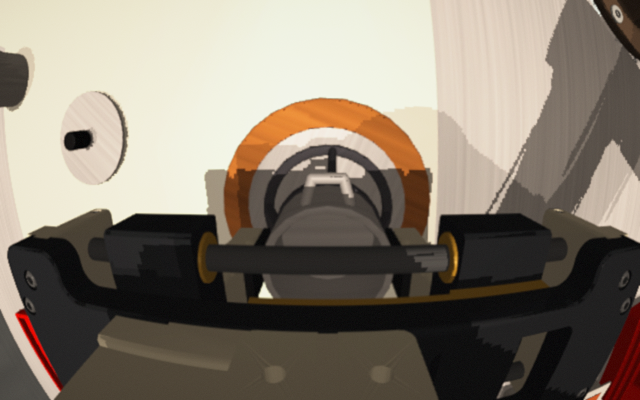

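The height matches the seated value (0.0896 expected). Release and rise.

```bash
python3 -m inch '1 0 0 -.003 0 0 0; 1 0 0 -.003 0 0 0; 0 0 0 -.003 0 0 0; 0 0 0 -.003 0 0 0; 0 0 0 -.003 0 0 0; 0 0 0 -.003 0 0 0; 0 0 0 -.003 0 0 0; 0 0 0 -.06 0 0 0; 0 0 0 -.15 0 0 0; 0 0 0 -.3 0 0 0; 0 0 0 -.42 0 0 0; 0 0 0 -.48 0 0 0' && python3 -m inch '0 -.15 0 0 0 0 0; 0 -.25 0 0 0 0 0;  0 -.25 0 0 0 0 0; 0 -.25 0 0 0 0 0' && python3 -c "
from h import *
f,s=snap('w22')
cv2.imwrite('pics/w22z.png',cv2.resize(f['img'][40:200,230:430,::-1],None,fx=3.5,fy=3.5,interpolation=cv2.INTER_CUBIC))
from station import arm
f=arm.grab_frame('side'); cv2.imwrite('pics/s22.png',cv2.resize(f['img'][120:250,150:350,::-1],None,fx=3.5,fy=3.5))"
```

```text
t: 29.5
eef_pos: [0.4046, 0.2776, 0.2362]
ee_rot: [-3.139, 0.004, -1.619]
force: [-0.0, 1.3, -0.6]
width: 0.0877
t: 29.9
eef_pos: [0.407, 0.3518, 0.232]
ee_rot: [3.141, -0.001, -1.619]
force: [1.5, -0.9, 0.2]
width: 0.0874
pos [0.407  0.3518 0.232 ] rot [ 3.1409e+00 -1.1000e-03 -1.6186e+00] q [ 1.077  0.13  -0.281 -0.    -1.161 -1.125] t 29.9 w 0.08737576826252155
```

View pics/w22z.png

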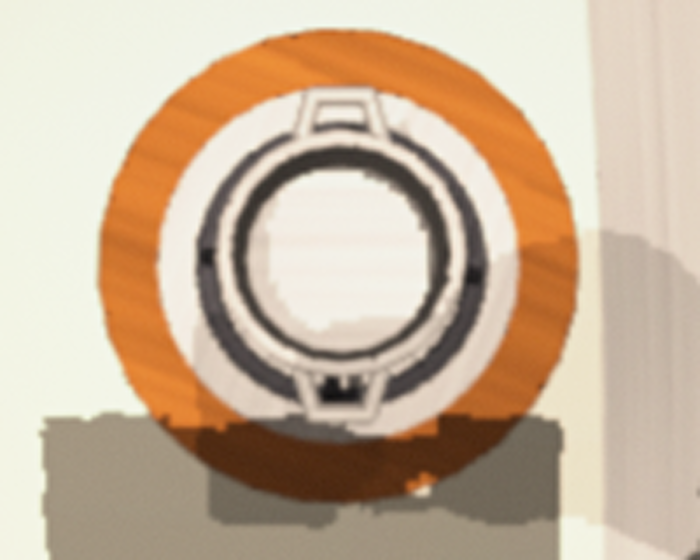

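View pics/s22.png

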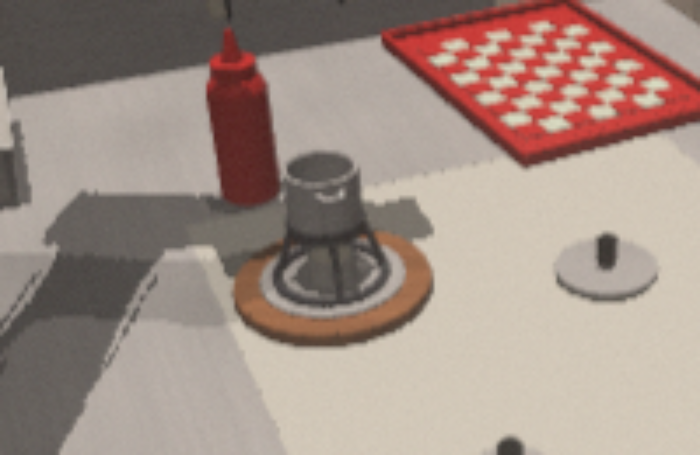

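Pot seated and level in the stand. I measure its mouth centre, then head for the lid.

```bash
python3 - <<'E'
from h import *
f,s=wl("w22"); g=cv2.cvtColor(f["img"],cv2.COLOR_RGB2GRAY)
m=np.zeros_like(g); m[78:147,294:363]=(g<120)[78:147,294:363]
cs,h=cv2.findContours(m,cv2.RETR_CCOMP,cv2.CHAIN_APPROX_NONE)
for c in cs:
    if len(c)>60:
        c=c[:,0];  print(len(c),c.mean(0).round(1),c.min(0),c.max(0),"z122",circ(wplane(f,s,c[:,0],c[:,1],.122)))
# mouth: outer edge of dark ring, zoom pixels read by eye
L=np.array([(232,252),(448,252),(340,146),(340,357)])/3.5+[230,40]
print(circ(wplane(f,s,L[:,0],L[:,1],.122)))
E
python3 -m inch '0 .12 -.02 0 0 0 0; 0 .27 -.05 0 0 0 0; 0 .42 -.08 0 0 0 0; 0 .57 -.11 0 0 0 0; 0 .72 -.14 0 0 0 0; 0 .86 -.16 0 0 0 0; 0 .96 -.174 .05 0 0 0; 0 1 -.174 .1 0 0 0; 0 1 -.174 .1 0 0 0; 0 1 -.174 .1 0 0 0; 0 1 -.174 .1 0 0 0'
python3 -c "
from h import *
f,s=snap('w23')
cv2.imwrite('pics/w23z.png',cv2.resize(f['img'][60:220,230:430,::-1],None,fx=3.5,fy=3.5,interpolation=cv2.INTER_CUBIC))
g=cv2.cvtColor(f['img'],cv2.COLOR_RGB2GRAY)
m=np.zeros_like(g); m[60:200,250:410]=(g<60)[60:200,250:410]
cs,_=cv2.findContours(m,cv2.RETR_EXTERNAL,cv2.CHAIN_APPROX_NONE)
for c in cs:
  if len(c)>12:
    c=c[:,0]; print(len(c),c.mean(0),'z37',circ(wplane(f,s,c[:,0],c[:,1],.037)),'z25',circ(wplane(f,s,c[:,0],c[:,1],.025)))
"
```

```text
66 [357.1 134.8] [345 119] [362 146] z122 (array([-142.1216,   86.617 ,  166.6052]), np.float64(0.00188))
172 [327.  111.9] [296  82] [358 142] z122 (array([0.4032, 0.2769, 0.0262]), np.float64(0.00022))
153 [326.7 113.8] [299  87] [354 141] z122 (array([0.4037, 0.2785, 0.0235]), np.float64(0.00024))
(array([0.4031, 0.2769, 0.0264]), np.float64(0.00012))
t: 31.1
eef_pos: [0.4453, 0.0499, 0.2034]
ee_rot: [-3.14, 0.001, -1.619]
force: [-0.3, 0.2, 0.5]
width: 0.0877
pos [0.4453 0.0499 0.2034] rot [-3.1403e+00  5.0000e-04 -1.6191e+00] q [ 0.554 -0.007 -0.499  0.    -1.077 -0.603] t 31.1 w 0.0877471774875355
40 [326.075 123.875] z37 (array([ 0.4432, -0.0145,  0.0071]), np.float64(0.00029)) z25 (array([ 0.4433, -0.0145,  0.0074]), np.float64(0.0003))
```

View pics/w23z.png

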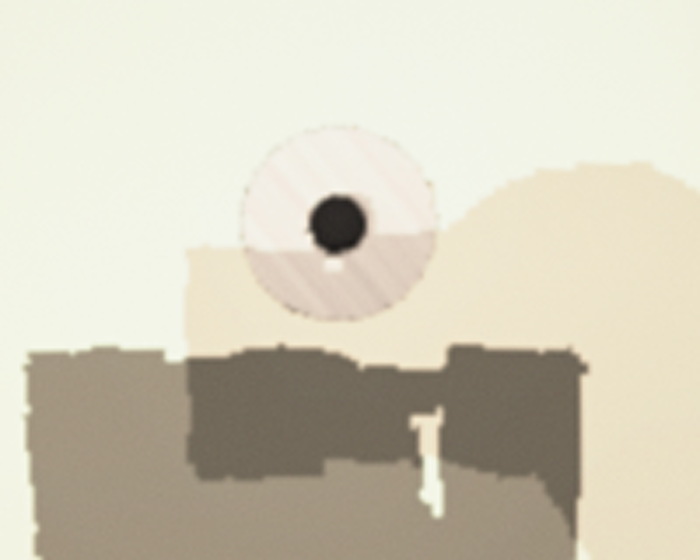

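Knob at (326,124), i.e. (0.4432,-0.0145), consistent with the earlier (0.4445,-0.0143). Pot mouth centre (0.4032,0.2769). Lower over the knob.

```bash
python3 -m inch '.3 .12 0 0 0 0 0; .3 .215 -.003 .1 0 0 0; .3 .215 -.003 .25 0 0 0; .3 .215 -.003 .4 0 0 0; .3 .215 -.003 .5 0 0 0; .3 .215 -.003 .58 0 0 0; .3 .215 -.003 .61 0 0 0; .3 .215 -.003 .61 0 0 0; .3 .215 -.003 .61 0 0 0; .3 .215 -.003 .61 0 0 0'; python3 -c "
from h import *
f,s=snap('w24')"
```

```text
t: 32.15
eef_pos: [0.4437, -0.0144, 0.0209]
ee_rot: [-3.139, 0.001, -1.619]
force: [0.4, 1.1, -0.4]
width: 0.0614
pos [ 0.4437 -0.0144  0.0209] rot [-3.1392e+00  1.0000e-03 -1.6188e+00] q [ 0.414  0.236 -0.743  0.    -0.589 -0.463] t 32.15 w 0.06138557785323116
```

View pics/w24.png

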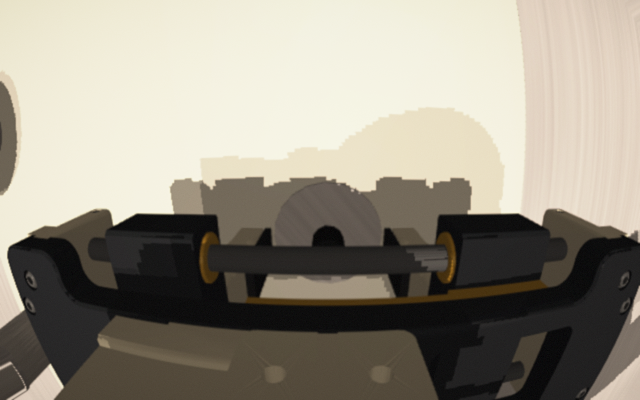

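```bash
python3 -m inch '.3 0 0 .015 0 0 0; .3 0 0 .02 0 0 0; .3 0 0 .02 0 0 0; 1 0 0 .02 0 0 0; 1 0 0 .02 0 0 0; 1 0 0 .02 0 0 0; 1 0 0 .02 0 0 0; 1 0 0 .02 0 0 0; 1 0 0 .02 0 0 0; 1 0 0 .02 0 0 0; 1 0 0 .02 0 0 0' 20; python3 -m inch '1 0 0 -.03 0 0 0; 1 0 0 -.1 0 0 0; 1 0 0 -.22 0 0 0; 1 0 0 -.37 0 0 0; 1 0 0 -.5 0 0 0; 1 0 0 -.55 0 0 0; 1 0 0 -.55 0 0 0; 1 0 0 -.55 0 0 0'; python3 -c "
from h import *
f,s=snap('w25')"
```

```text
t: 33.3
eef_pos: [0.4427, -0.015, 0.0136]
ee_rot: [-3.141, 0.0, -1.619]
force: [-0.2, 0.6, 0.2]
width: 0.0172
t: 34.1
eef_pos: [0.4421, -0.0151, 0.1787]
ee_rot: [-3.141, 0.001, -1.62]
force: [0.5, 0.0, -1.4]
width: 0.0175
pos [ 0.4421 -0.0151  0.1787] rot [-3.1413e+00  6.0000e-04 -1.6197e+00] q [ 4.140e-01  7.000e-03 -5.460e-01 -1.000e-03 -1.017e+00 -4.630e-01] t 34.1 w 0.017529836148789908
```

View pics/w25.png

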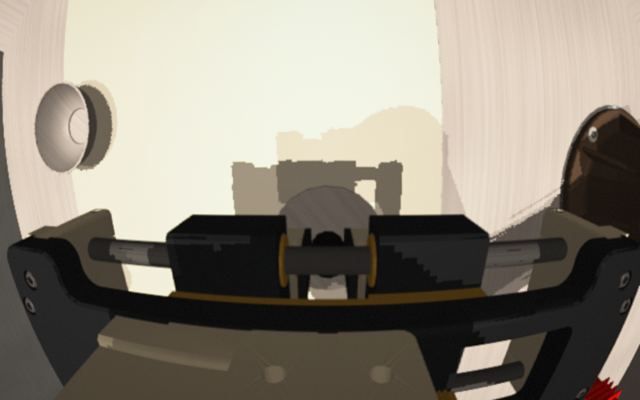

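Lid held (17.5 mm). Carry to the pot.

```bash
python3 -m inch '1 -.06 .01 0 0 0 0; 1 -.18 .03 0 0 0 0; 1 -.32 .06 0 0 0 0; 1 -.47 .09 0 0 0 0; 1 -.62 .12 0 0 0 0; 1 -.77 .15 0 0 0 0; 1 -.89 .17 0 0 0 0; 1 -.966 .177 0 0 0 0; 1 -.966 .177 0 0 0 0; 1 -.966 .177 0 0 0 0; 1 -.966 .177 0 0 0 0'; python3 -m inch '1 0 0 .04 0 0 0; 1 0 0 .08 0 0 0; 1 0 0 0.1 0 0 0; 1 0 0 0.1 0 0 0; 1 0 0 0.1 0 0 0';  python3 -c "
from h import *
f,s=snap('w26'); print(s['force'])
from station import arm
f=arm.grab_frame('side'); cv2.imwrite('pics/s26.png',cv2.resize(f['img'][100:250,150:350,::-1],None,fx=3.5,fy=3.5))"
```

```text
t: 35.25
eef_pos: [0.4033, 0.2759, 0.1776]
ee_rot: [3.14, -0.002, -1.62]
force: [0.1, 0.3, 0.7]
width: 0.018
t: 35.75
eef_pos: [0.4038, 0.2768, 0.1484]
ee_rot: [3.142, -0.0, -1.62]
force: [0.6, 0.6, -0.3]
width: 0.0171
pos [0.4038 0.2768 0.1484] rot [ 3.1415e+00 -5.0000e-04 -1.6196e+00] q [ 1.004  0.122 -0.498  0.    -0.951 -1.053] t 35.75 w 0.017085067055528484
[ 0.57098368  0.55493183 -0.34155913]
```

View pics/w26.png

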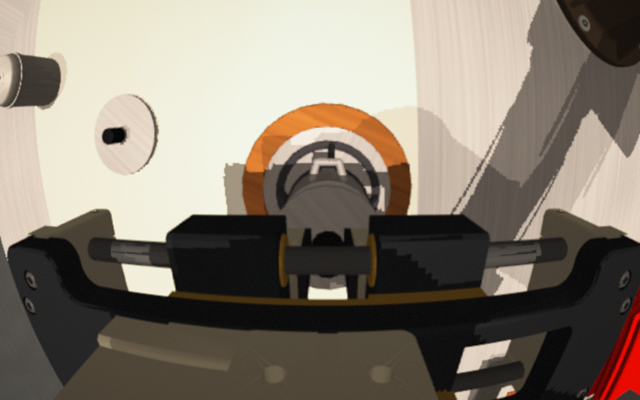

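View pics/s26.png

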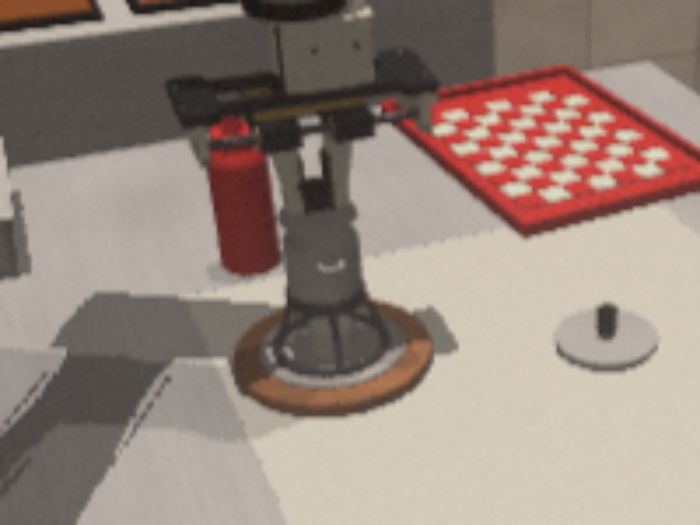

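Lid over the pot, centred in both views. Lower.

```bash
python3 -m inch '1 0 0 .015 0 0 0; 1 0 0 .03 0 0 0; 1 0 0 .042 0 0 0; 1 0 0 .048 0 0 0; 1 0 0 .048 0 0 0; 1 0 0 .048 0 0 0' ; python3 -m inch '1 0 0 .005 0 0 0; 1 0 0 .009 0 0 0; 1 0 0 .009 0 0 0; 1 0 0 .009 0 0 0'
```

```text
t: 36.45
eef_pos: [0.4037, 0.277, 0.1342]
ee_rot: [-3.142, -0.0, -1.619]
force: [0.5, -0.0, -0.2]
width: 0.0175
t: 36.85
eef_pos: [0.4036, 0.277, 0.1315]
ee_rot: [3.142, -0.0, -1.619]
force: [0.1, -0.7, -0.2]
width: 0.0177
```

```bash
python3 -m inch '1 0 0 .004 0 0 0; 1 0 0 .004 0 0 0; 1 0 0 .004 0 0 0'; python3 -c "
from h import *
f,s=snap('w27'); print(s['force'])"
```

```text
t: 37.15
eef_pos: [0.4038, 0.2771, 0.1306]
ee_rot: [-3.141, 0.0, -1.619]
force: [-0.3, 0.1, 3.1]
width: 0.0177
pos [0.4038 0.2771 0.1306] rot [-3.1412e+00  4.0000e-04 -1.6193e+00] q [ 1.004  0.142 -0.522  0.    -0.906 -1.053] t 37.15 w 0.01771465317285459
[-0.27168099  0.10898597  3.05669119]
```

View pics/w27.png

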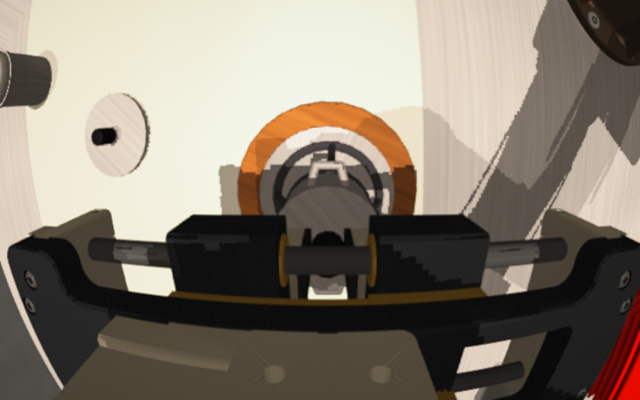

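Contact exactly at the seated height (0.1306). Release, rise, and check.

```bash
python3 -m inch '.6 0 0 0 0 0 0; .5 0 0 0 0 0 0; .5 0 0 0 0 0 0; .5 0 0 0 0 0 0; .5 0 0 0 0 0 0; .4 0 0 -.02 0 0 0; .4 0 0 -.08 0 0 0; .4 0 0 -.18 0 0 0; .4 0 0 -.3 0 0 0; .3 0 0 -.42 0 0 0; .2 0 0 -.42 0 0 0' && python3 -m inch '0 -.15 0 0 0 0 0; 0 -.28 0 0 0 0 0;  0 -.28 0 0 0 0 0; 0 -.28 0 0 0 0 0' && python3 -c "
from h import *
f,s=snap('w28')
cv2.imwrite('pics/w28z.png',cv2.resize(f['img'][40:200,230:430,::-1],None,fx=3.5,fy=3.5,interpolation=cv2.INTER_CUBIC))
from station import arm
f=arm.grab_frame('side'); np.savez('s28.npz',**f); cv2.imwrite('pics/s28.png',cv2.resize(f['img'][120:250,150:350,::-1],None,fx=3.5,fy=3.5))"
```

```text
t: 38.3
eef_pos: [0.4056, 0.2787, 0.2619]
ee_rot: [-3.136, 0.007, -1.619]
force: [-0.0, 0.0, -0.0]
width: 0.0635
t: 38.7
eef_pos: [0.4074, 0.3613, 0.2557]
ee_rot: [3.141, -0.001, -1.618]
force: [0.0, -0.9, 0.0]
width: 0.087
pos [0.4074 0.3613 0.2557] rot [ 3.1409e+00 -1.2000e-03 -1.6185e+00] q [ 1.085  0.126 -0.23  -0.    -1.215 -1.133] t 38.7 w 0.0869708006405236
```

View pics/w28z.png

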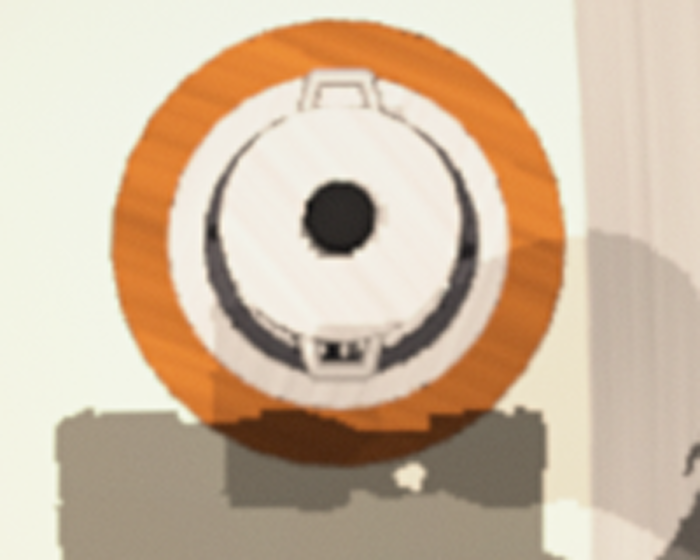

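View pics/s28.png

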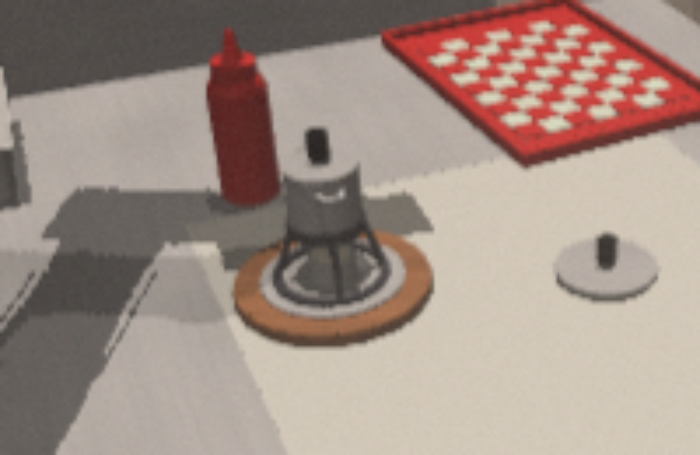

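Run:
```python
from h import *
f,s=wl("w28"); g=cv2.cvtColor(f["img"],cv2.COLOR_RGB2GRAY)
m=np.zeros_like(g); m[85:118,310:345]=(g<70)[85:118,310:345]
cs,h=cv2.findContours(m,cv2.RETR_EXTERNAL,cv2.CHAIN_APPROX_NONE)
c=max(cs,key=cv2.contourArea)[:,0]; print("knob top z.154",circ(wplane(f,s,c[:,0],c[:,1],.154)))
L=np.array([(218,225),(464,225),(340,343),(262,315),(425,312)])/3.5+[230,40]
print("disc z.126",circ(wplane(f,s,L[:,0],L[:,1],.126)))
h=cv2.cvtColor(f["img"],cv2.COLOR_RGB2HSV); mm=cv2.inRange(h,(8,110,40),(22,255,255)); mm[175:]=0
for c in cv2.findContours(mm,cv2.RETR_EXTERNAL,cv2.CHAIN_APPROX_NONE)[0]:
    if len(c)>80: c=c[:,0]; print("board",circ(wplane(f,s,c[:,0],c[:,1],.016)))
# tie stand foot and lid height: side view knob top vs wrist
from station import arm
print(np.round(arm.get_state()["force"],2))
arm.job_done();
```

```text
knob top z.154 (array([0.4036, 0.2783, 0.0078]), np.float64(0.00023))
disc z.126 (array([0.4028, 0.2777, 0.0324]), np.float64(8e-05))
board (array([0.4042, 0.2771, 0.0825]), np.float64(0.00032))
[-1.24 -0.18  1.2 ]
the job is handed in; nothing more can be done
```

The sauce warmer is built on the board: burner, stand, pot and the smaller lid, each set down until contact was felt, then released. I handed the job in at about 39 s of the 141 s allowed. No verdict was reported.

**Positions before hand-in** (measured board centre: (0.4042, 0.2771) m):

| Piece | Measured centre (m) | Off centre |
|---|---|---|
| Burner wick | (0.4042, 0.2771) | under 1 mm from the board centre |
| Stand seat ring | about (0.4035, 0.277) | about 1 mm from the board centre |
| Pot mouth | (0.4032, 0.2769) | about 1 mm from the stand axis |
| Lid disc | (0.4028, 0.2777) | about 1 mm from the pot mouth |
| Lid knob | (0.4036, 0.2783) | about 1.5 mm from the pot mouth |

- **Seating heights:** the tool stopped at the worked-out height for both the pot (0.0895 m, expected 0.0896 m) and the lid (0.1306 m, expected 0.1306 m).
- **Last pictures:** the side view showed the stack upright and the lid level, with the gripper open and clear above it. I moved nothing else; the larger lid and the bottle looked unmoved.
- **Disagreement:** two estimates of the lid centre, from the knob and from the disc, differ by about 1 mm. That is within the 2 mm calibration.
- **Not checked:** I did not re-measure the larger lid, bottle, shaker or bowl at the end, and I did not measure tilt with numbers.

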